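# Hook the bracket shelf into the slotted upright and park the tape measure on it

## Task

Put up the green bracket shelf on the white slotted upright: feed its two hooks into the two slots, then press it down until it is fully home and the sprung brass catch has snapped over its lower edge. Once it is locked, stand the tape measure upright on the shelf's tray, let go and leave the other things on the bench alone.

Things in the scene. Friction and masses are not known exactly. Their poses are not given: they have to be found in the camera images.
- upright: white steel channel 48 mm wide, 226 mm tall, fixed, on a dark foot plate (130 x 130 x 12 mm, from 35 mm in front of the channel's front face to 95 mm behind). Origin: on the bench below the middle of the front face. z up; x horizontal, from the front face into the channel (the bracket is pushed in along +x); y to the left
- slot_low (a point): middle of the lower edge of the lower slot, on the front face, 130 mm above the bench. Both slots are 15 mm wide (y), 36 mm high, on the channel's centre line, in the 4 mm thick front plate. Axes as the upright's
- slot_high (a point): the same point of the upper slot, 180 mm above the bench
- upright_seat (a point): point on the upright's front face, centre line, 100 mm above the bench, where bracket_back lies when the bracket is home; axes as the upright's
- latch (a joint): travel (m) of the sprung brass catch below the slots: 0 fully out, 0.004 pushed flush with the plate. It sticks out 4 mm at 108 to 115 mm above the bench, 11 mm wide, sloped on top, catching below. To press the bracket down past it takes about 8 to 14 N besides the bracket's weight (which alone does not do it); it then springs out above the bracket's lower edge
- bracket_web (a point): grip point of the green bracket shelf (0.3 kg): centre of its web, a vertical plate 14 mm thick (y), 42 mm long (x), flat top 20 mm above this point and 100 mm above the shelf's underside. Axes: z up, +x to the back where the hooks are, y across. It starts standing on its flat underside
- bracket_back (a point): middle of the lower edge of the back face of the bracket's back flange, on its underside: 29 mm behind and 80 mm below bracket_web; axes as bracket_web. The flange is 40 mm wide, 8 mm thick, 100 mm high
- hook_low (a point): underside of the lower hook's neck, on the flange's back face, 30 mm above bracket_back. Both steel hooks are 8 mm wide: a neck 12 mm high reaches 6 mm out, then a tongue 5 mm thick hangs 12 mm below the neck's underside. Hook in with the bracket level and 18 mm above home, flange against the plate, then lower it: the tongues drop behind the plate, the necks land on the slots' lower edges
- hook_high (a point): the same point of the upper hook, 80 mm above bracket_back
- tray_floor (a point): centre of the free part of the tray's floor, on top of the 4 mm floor: 69.5 mm in front of and 76 mm below bracket_web; axes the same. The free part is 97 mm long (x, from the web to the front lip) and 94 mm wide (y); the lips stand 6 mm above the floor, the tray is 100 mm wide outside
- tape_measure_mid (a point): centre of the yellow tape measure's case, half-way up; the case is 32 mm thick (x), 69 mm long (y) and 60 mm high (z up; it starts standing upright on the bench), 0.24 kg
- sanding_block_mid (a point): centre of the cork sanding block, 65 x 112 x 36 mm; a bystander
- offcut_mid (a point): centre of the red-brown wood offcut, 45 x 90 x 30 mm; a bystander
- tape_roll_mid (a point): centre of the roll of masking tape, 96 mm across, 25 mm high; a bystander

How it is judged (in metres and radians):
On the way:
1. the bracket is hooked in, fully down and locked, with the tape measure not yet on it (z of bracket_back in the frame of upright_seat between -0.004 and 0.004 m and x of bracket_back in the frame of upright_seat between -0.005 and 0.005 m and y of bracket_back in the frame of upright_seat between -0.006 and 0.006 m and angle between bracket_web's own z axis and vertical below 0.08 rad and angle between the x axis of bracket_web and the x axis of upright, either way round below 0.12 rad and value of joint latch below 0.002 m and distance between tape_measure_mid and tray_floor above 0.1 m), for 0.2 s.
At the end, for the whole second after the job is handed in: Bracket home at the seat (4 mm in height, 5 mm in and out, 6 mm sideways), upright to 0.08 rad, square to the plate to 0.12 rad, catch less than 2 mm pushed in; the tape measure stands upright (0.15 rad) on the tray's floor, its centre within 35 mm of the tray's centre each way (z of bracket_back in the frame of upright_seat between -0.004 and 0.004 m and x of bracket_back in the frame of upright_seat between -0.005 and 0.005 m and y of bracket_back in the frame of upright_seat between -0.006 and 0.006 m and angle between bracket_web's own z axis and vertical below 0.08 rad and angle between the x axis of bracket_web and the x axis of upright, either way round below 0.12 rad and value of joint latch below 0.002 m and z of tape_measure_mid in the frame of tray_floor between 0.024 and 0.037 m and x of tape_measure_mid in the frame of tray_floor between -0.035 and 0.035 m and y of tape_measure_mid in the frame of tray_floor between -0.035 and 0.035 m and angle between tape_measure_mid's own z axis and vertical below 0.15 rad); the robot touches nothing.
It fails at once if the sanding block is moved by more than 3 cm (distance of sanding_block_mid from where it was at the start of the episode above 0.03 m).
It fails at once if the wood offcut is moved by more than 3 cm (distance of offcut_mid from where it was at the start of the episode above 0.03 m).
It fails at once if the roll of tape is moved by more than 3 cm (distance of tape_roll_mid from where it was at the start of the episode above 0.03 m).
It also fails if it takes over 72 s, if anything falls off the work surface, if the arm or the gripper's body presses on something with over 40 N, if the wrist force passes 120 N, or if a joint passes its speed limit or range.

## Robot

A 6-joint arm with a two-finger parallel gripper is mounted at the origin on the work surface; the furniture and walls round the work are solid. World frame = base frame: x ahead of the robot, y to its left, z up, the work surface at z = 0. Lengths are in mm, angles in rad, forces in N, time in s.
With the tool pointing down it reaches from about 350 to 775 mm from the base axis. Payload 7.3 kg.
Tool frame: the origin (TCP) lies between the finger pads; the fingertips stand 22 mm ahead of it and the grasp point (between the pads) lies 3 mm ahead of it (nose_length is the distance from the TCP to the fingertips, in mm); z points along the fingers, y is the direction in which the jaws open and shut (so a half turn about z gives the same grasp; the last joint's range is limited). The gripper opens to 92 mm and grips with 3 to 60 N. Pads are 19 mm wide; open, the fingers measure 130 mm over their backs; the gripper's body (75 mm by 190 mm) begins 47 mm behind the grasp point.
Start: joints at [-1.381, 0.342, 1.524, -0, 1.275, -0.146], TCP at [173.023, -495.687, 248.741] pointing down, gripper open.
Joint ranges: [-2.53, 2.53], [-0.77, 2.02], [0.04, 2.7], [-1, 4.14], [0.28, 2.66], [-3.11, 3.11]. Speed limits (rad/s): [2.57, 2.57, 3.14, 3.14, 3.14, 3.14].

## Interface

Orientations are given as [roll, pitch, yaw] about the fixed x, y, z axes, in that order (R = Rz(yaw) Ry(pitch) Rx(roll)).
In Python, from plant import get_obs, capture, close_job, nose_length gives the robot as it stands.
- The arm moves only by the tool step_arm, never from a script. Its argument "increments" is text: rows parted by semicolons, each of 7 numbers parted by spaces: the turn, a rotation vector about the tool's x, y, z in rad, then the shift along the tool's x, y, z in mm, then the opening, from -1 (shut) to 1 (fully open). A call has 1 to 20 rows; each row is the pose to reach, as a shift and turn from the pose commanded when the call began, along the tool's axes at that moment; what a row does not reach only later rows make up. A row lasts 1/8 s, in which the tool goes at most 62.5 mm and 10.7 degrees, less where a joint would pass 70% of its speed; a pose out of reach is approached as far as the arm can. A call with a gripper value outside its range is refused whole. The fingers move at their own pace and stop on an object; the grip force is fixed at half the most. Time passes only in rows, so rows that repeat a pose let the fingers close. It gives the time, the measured TCP pose, the force and the opening at its end, in the units of the state.
- get_obs(): the state, without advancing time (a new reading comes with each control period).
- capture(name): name is "side" or "top" or "wrist"; returns a dict with "frame" (480x640x3 uint8, red, green, blue), "K" (3x3 intrinsics, pixels), "distortion" ([k1, k2, p1, p2, k3] as OpenCV has them; the pictures are not rectified), "extrinsics" (4x4, takes a point from world to camera coordinates); the wrist camera has in their place "tool_from_camera" (4x4, takes a point from camera to tool coordinates, whose origin is the TCP and whose axes are the flange's). Camera axes: x right, y down, z forward; pixel columns grow to the right and rows downward; lengths in mm; the calibration is good to about 2 mm. A picture is of the moment at which its call begins: read the wrist's pose just before it. There is no depth.
- close_job(): hands the job in, once; it reports no verdict.
The state is a dict: "time": time; "joint_positions": joint angles; "dq": joint speeds; "tau": joint torques, N m; "tool_pos": TCP position; "tcp_rot": TCP orientation; "contact_force": force on the tool from outside, world axes, zero at the start; "moment": the same for the moment, N m; "grip_width": finger opening in mm.
Only numpy, scipy, OpenCV 4.12 (cv2) and the standard library are available. Lean on these libraries where they do the work, as an engineer would, in place of code of your own. Each camera call takes 0.05 s, during which the arm holds its last target.

## Working session

There is one attempt and no reset: what is moved stays moved. The work goes in short steps, Python scripts to look and compute and a tool call to move; the robot and the scene stay as the last step left them, time stands still between calls to the robot, and variables do not carry over. Pictures are saved under pics/ and viewed, and the job is handed in when it is done.

Besides the shell and the picture viewer there is one more tool, called after ">>>" as a command line: name --argument value ..., lists and objects as JSON in quotes. step_arm: Moves the arm, as the interface text tells. Its arguments: {"type":"object","properties":{"increments":{"type":"string"}},"required":["increments"]}

```bash
ls; mkdir -p pics; python3 - <<'E'
from plant import get_obs,capture,nose_length
import cv2,numpy as np
print(get_obs(),nose_length)
np.set_printoptions(suppress=True,precision=4)
for n in ("side","top","wrist"):
    c=capture(n); cv2.imwrite(f"pics/{n}0.png",c["frame"][:,:,::-1])
    print(n,c["K"],c["distortion"],c.get("extrinsics",c.get("tool_from_camera")))
E
```

```text
pics
{'time': 0.0, 'joint_positions': array([-1.38099279e+00,  3.42715517e-01,  1.52503235e+00, -6.22565951e-06,
        1.27540194e+00, -1.45987113e-01]), 'dq': array([-7.79431878e-04,  7.21853864e-04,  3.41319867e-04, -8.67598772e-04,
       -2.00206361e-03, -3.15588565e-05]), 'tau': array([ 5.36514763e-04, -4.31238770e+01, -2.44219941e+01,  7.17448234e-02,
        5.59790013e-02, -1.54530194e-04]), 'tool_pos': array([ 172.94862003, -495.29046835,  248.04333248]), 'tcp_rot': array([-3.14005121e+00, -2.20626718e-04,  3.35792299e-01]), 'contact_force': array([-1.07964927, -0.36280503, -0.50613254]), 'moment': array([0.01307899, 0.02658457, 0.02786876]), 'grip_width': 91.78959962380071} 22.0
side [[476.8754   0.     313.1666]
 [  0.     476.8754 240.9678]
 [  0.       0.       1.    ]] [-0.0575  0.      0.      0.      0.    ] [[   0.9418   -0.3355   -0.022  -534.139 ]
 [  -0.219    -0.5625   -0.7973  221.5495]
 [   0.2551    0.7557   -0.6032  843.1196]
 [   0.        0.        0.        1.    ]]
top [[575.7809   0.     329.1197]
 [  0.     575.7809 251.9273]
 [  0.       0.       1.    ]] [-0.0412  0.      0.      0.      0.    ] [[   0.0272   -0.9996    0.0023    4.5946]
 [  -0.9751   -0.027    -0.2201  562.3781]
 [   0.2201    0.0037   -0.9755 1152.6197]
 [   0.        0.        0.        1.    ]]
wrist [[354.144    0.     323.1518]
 [  0.     354.144  240.2662]
 [  0.       0.       1.    ]] [-0.0681  0.      0.      0.      0.    ] [[  -0.0002   -0.9648   -0.263    69.2308]
 [   1.       -0.0002   -0.0002   -0.7006]
 [   0.0001   -0.263     0.9648 -135.4989]
 [   0.        0.        0.        1.    ]]
```

View pics/side0.png

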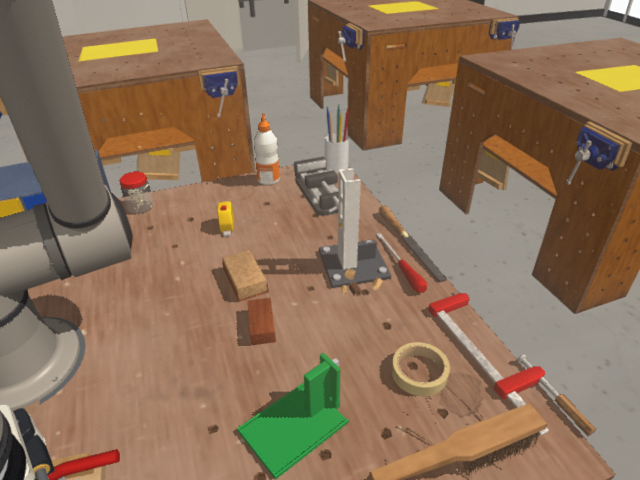

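View pics/top0.png

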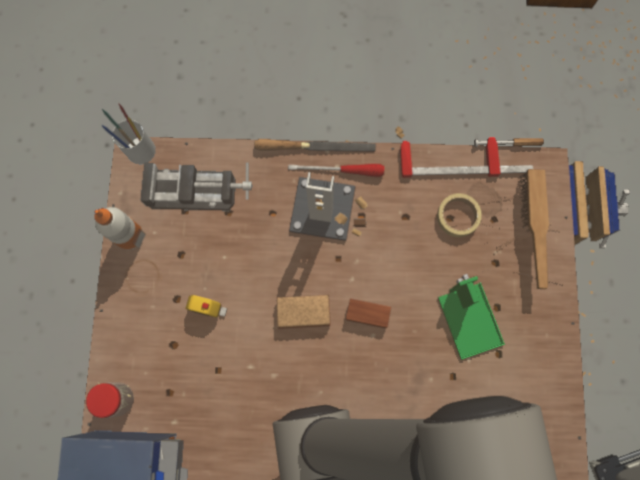

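View pics/wrist0.png

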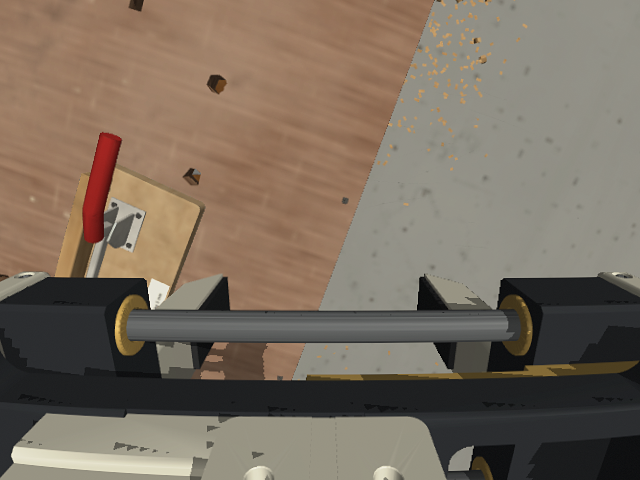

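```bash
cat > h.py <<'E'
import numpy as np,cv2
from scipy.spatial.transform import Rotation as R
from plant import get_obs,capture
np.set_printoptions(suppress=True,precision=3)
def view(n):
    o=get_obs(); c=capture(n)
    if "extrinsics" in c: T=np.array(c["extrinsics"],float)
    else:
        W=np.eye(4); W[:3,:3]=R.from_euler("xyz",o["tcp_rot"]).as_matrix(); W[:3,3]=o["tool_pos"]
        T=np.linalg.inv(W@np.array(c["tool_from_camera"]))
    return dict(f=c["frame"][:,:,::-1].copy(),K=np.array(c["K"]),d=np.array(c["distortion"],float),T=T)
def save(n,f): cv2.imwrite("pics/"+n,f)
def proj(v,p):
    p=np.atleast_2d(np.array(p,float)); return cv2.projectPoints(p,cv2.Rodrigues(v["T"][:3,:3])[0],v["T"][:3,3],v["K"],v["d"])[0].reshape(-1,2)
def ray(v,px):
    u=cv2.undistortPoints(np.array(px,float).reshape(-1,1,2),v["K"],v["d"]).reshape(-1,2)
    d=np.c_[u,np.ones(len(u))]@v["T"][:3,:3]; C=-v["T"][:3,:3].T@v["T"][:3,3]; return C,d
def onz(v,px,z):
    C,d=ray(v,px); return C+d*((z-C[2])/d[:,2])[:,None]
def tri(v1,p1,v2,p2):
    a=cv2.undistortPoints(np.array(p1,float).reshape(-1,1,2),v1["K"],v1["d"]).reshape(-1,2).T
    b=cv2.undistortPoints(np.array(p2,float).reshape(-1,1,2),v2["K"],v2["d"]).reshape(-1,2).T
    X=cv2.triangulatePoints(v1["T"][:3],v2["T"][:3],a,b); return (X[:3]/X[3]).T
E
python3 - <<'E'
from h import *
s=view("side");t=view("top")
def crop(f,x,y,w,h,k): return cv2.resize(f[y:y+h,x:x+w],None,fx=k,fy=k,interpolation=cv2.INTER_CUBIC)
save("s_up.png",crop(s["f"],300,150,120,150,4)); save("t_up.png",crop(t["f"],270,150,110,110,5))
save("s_br.png",crop(s["f"],220,340,150,140,4)); save("t_br.png",crop(t["f"],425,260,100,110,5))
for v,n in((s,"s"),(t,"t")):
    hsv=cv2.cvtColor(v["f"],cv2.COLOR_BGR2HSV)
    for nm,lo,hi in(("green",(45,120,30),(75,255,255)),("yel",(23,150,120),(32,255,255))):
        m=cv2.inRange(hsv,lo,hi); cs,_=cv2.findContours(m,0,2)
        for c in cs:
            if cv2.contourArea(c)>60: print(n,nm,cv2.contourArea(c),cv2.boundingRect(c),cv2.approxPolyDP(c,2,True).reshape(-1,2).tolist())
E
```

```text
s green 6315.5 (237, 354, 111, 125) [[324, 354], [320, 355], [323, 361], [304, 375], [304, 383], [237, 428], [275, 478], [347, 422], [347, 419], [336, 410], [339, 369]]
s yel 170.5 (218, 202, 14, 21) [[220, 203], [219, 213], [231, 222], [230, 203]]
s yel 126.0 (0, 201, 22, 16) [[21, 208], [18, 209], [16, 202], [13, 201], [14, 205], [9, 213], [6, 209], [10, 207], [8, 204], [11, 201], [1, 203], [0, 209], [3, 211], [0, 211], [0, 216], [20, 211]]
s yel 980.0 (576, 65, 64, 27) [[639, 88], [639, 66], [576, 72], [620, 91]]
s yel 931.5 (79, 39, 79, 22) [[155, 39], [82, 48], [79, 60], [157, 51]]
s yel 421.0 (370, 1, 67, 13) [[436, 8], [415, 1], [370, 6], [386, 13]]
t green 1709.5 (456, 278, 45, 80) [[475, 278], [461, 283], [467, 283], [475, 302], [468, 308], [456, 340], [462, 357], [500, 344], [477, 285], [471, 284]]
```

View pics/s_up.png

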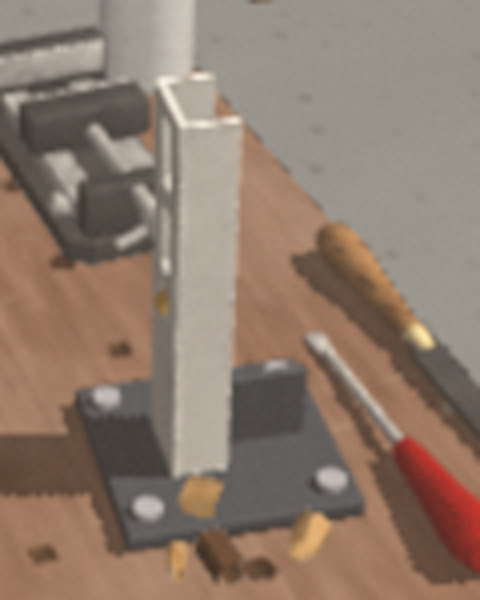

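View pics/t_up.png

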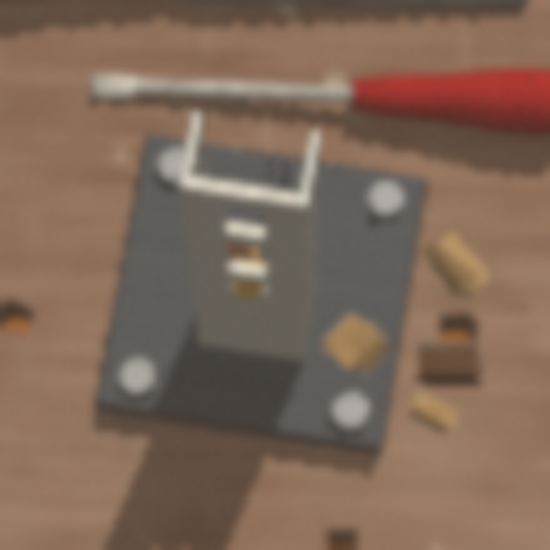

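View pics/s_br.png

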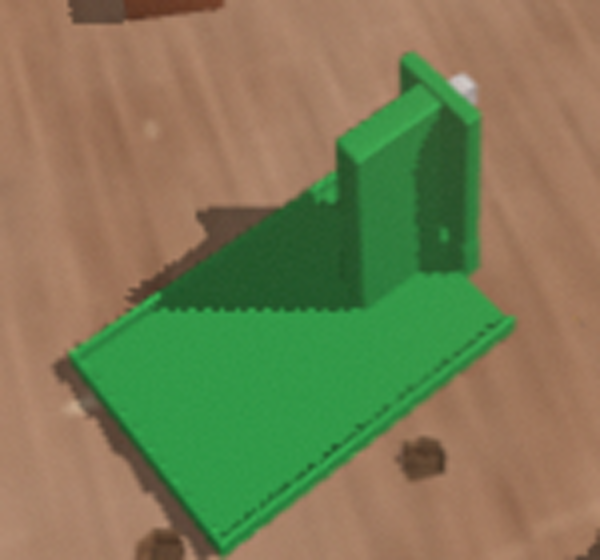

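View pics/t_br.png

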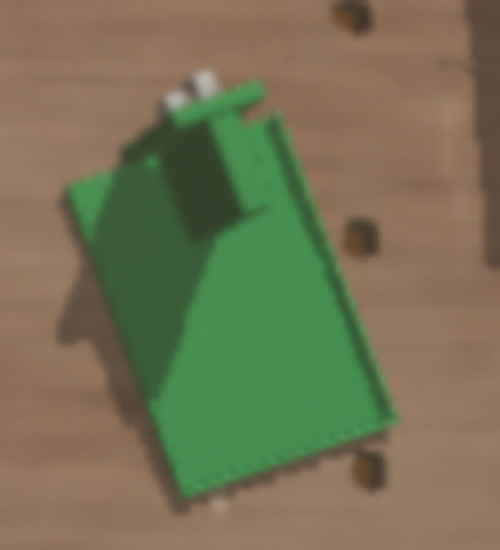

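```bash
python3 - <<'E'
from h import *
s=view("side");t=view("top")
def P(l,o,k): return np.array(l,float)/k+np.array(o)-0.5+0.5/k
cen=lambda v:-v["T"][:3,:3].T@v["T"][:3,3]
print(cen(s),cen(t))
f=onz(t,P([(97,408),(378,447),(425,185),(148,140)],(270,150),5),12); print("foot",f)
fs=onz(s,P([(128,545),(365,508),(300,362),(82,395)],(300,150),4),12); print("foot s (fr,br,bl,fl)",fs)
print("plate top",onz(t,P([(183,186),(308,205),(195,112),(318,130)],(270,150),5),226))
print("plate top side (fl, fr, br, bl)",onz(s,P([(158,78),(178,122),(240,120),(212,76)],(300,150),4),226))
print("tray top z10",onz(t,P([(66,190),(183,497),(395,425),(278,118)],(425,260),5),10))
print("tray side front-left, front-right, back-right z10",onz(s,P([(70,355),(222,548),(515,320)],(220,340),4),10))
print("flange top z100 top L,R",onz(t,P([(172,122),(265,88)],(425,260),5),100))
print("flange top side L,R back",onz(s,P([(405,55),(478,115)],(220,340),4),100))
E
```

```text
[ 336.5   -691.7    673.467] [ 294.603   15.516 1248.115]
foot [[618.131 110.501  12.   ]
 [603.759 -14.538  12.   ]
 [726.377 -33.229  12.   ]
 [744.364  92.77   12.   ]]
foot s (fr,br,bl,fl) [[600.343 -20.063  12.   ]
 [725.928 -37.992  12.   ]
 [748.87   88.671  12.   ]
 [621.543 105.159  12.   ]]
plate top [[648.699  65.61  226.   ]
 [642.536  18.72  226.   ]
 [678.112  62.164 226.   ]
 [672.241  15.747 226.   ]]
plate top side (fl, fr, br, bl) [[650.251  68.222 226.   ]
 [642.87   25.282 226.   ]
 [670.482  16.317 226.   ]
 [675.334  60.364 226.   ]]
tray top z10 [[ 478.879 -218.307   10.   ]
 [ 348.63  -266.553   10.   ]
 [ 381.152 -358.317   10.   ]
 [ 513.032 -311.728   10.   ]]
tray side front-left, front-right, back-right z10 [[ 348.309 -267.188   10.   ]
 [ 382.185 -359.976   10.   ]
 [ 514.02  -312.33    10.   ]]
flange top z100 top L,R [[ 494.369 -244.738  100.   ]
 [ 509.372 -282.994  100.   ]]
flange top side L,R back [[ 494.727 -244.879  100.   ]
 [ 510.143 -280.798  100.   ]]
```

```bash
cat >> h.py <<'E'
def Rt(yaw): return R.from_euler("xyz",[np.pi,0,yaw])
def inc(p0,y0,p1,y1):
    "shift and turn in tool axes from commanded (p0,yaw0) to (p1,yaw1), tool down"
    A=Rt(y0); return (A.inv()*Rt(y1)).as_rotvec(), A.inv().apply(np.array(p1,float)-p0)
E
python3 - <<'E'
from h import *
print(inc([173.02,-495.69,248.74],.336,[469.4,-275.3,205],.346))
t=view("top");s=view("side")
for v,x,y,w,h,n in((t,170,280,70,50,"t_tm.png"),(s,200,185,50,60,"s_tm.png")):
    save(n,cv2.resize(v["f"][y:y+h,x:x+w],None,fx=8,fy=8,interpolation=cv2.INTER_CUBIC))
print(onz(t,[(205,306)],60),onz(s,[(225,205)],60))
E
```

```text
(array([ 0.  ,  0.  , -0.01]), array([ 352.472, -110.346,   43.74 ]))
[[440.515 274.373  60.   ]] [[447.069 287.721  60.   ]]
```

View pics/t_tm.png

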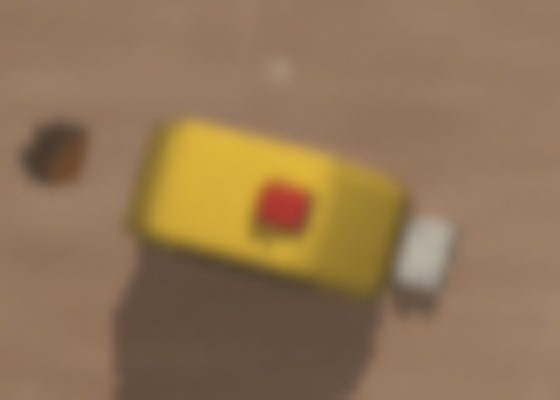

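View pics/s_tm.png

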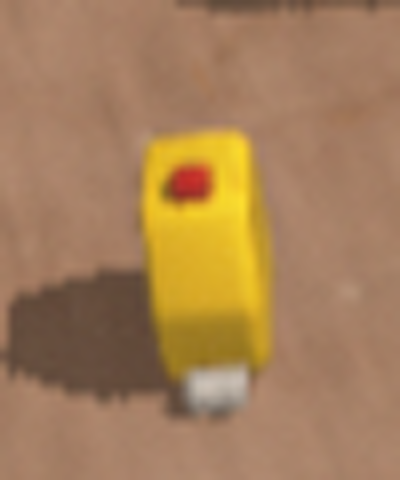

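>>> step_arm --increments "0 0 -0.01 50 -16 6 1;0 0 -0.01 105 -33 13 1;0 0 -0.01 160 -50 20 1;0 0 -0.01 215 -68 27 1;0 0 -0.01 270 -85 33 1;0 0 -0.01 315 -99 39 1;0 0 -0.01 340 -106 43 1;0 0 -0.01 352.5 -110.3 43.7 1;0 0 -0.01 352.5 -110.3 43.7 1;0 0 -0.01 352.5 -110.3 43.7 1"

```text
time: 1.7
tool_pos: [468.8, -276.1, 205.2]
tcp_rot: [3.141, 0.0, 0.345]
contact_force: [-0.4, -0.3, -0.5]
grip_width: 91.9
```

```bash
python3 - <<'E'
from h import *
w=view("wrist"); print(get_obs()["tool_pos"],get_obs()["tcp_rot"]); save("w1.png",w["f"])
c,s=np.cos(.346),np.sin(.346); W=np.array([478.8,-271.9,80]);B=np.array([[c,-s,0],[s,c,0],[0,0,1]])
for q in[(-21,7,20),(-21,-7,20),(21,7,20),(21,-7,20),(29,20,20),(29,-20,20)]: print(q,proj(w,W+B@np.array(q,float)))
E
```

```text
[ 468.777 -276.237  205.232] [3.141 0.    0.344]
(-21, 7, 20) [[313.553 258.852]]
(-21, -7, 20) [[333.136 258.826]]
(21, 7, 20) [[313.039 200.462]]
(21, -7, 20) [[333.503 200.434]]
(29, 20, 20) [[293.795 188.81 ]]
(29, -20, 20) [[352.717 188.73 ]]
```

View pics/w1.png

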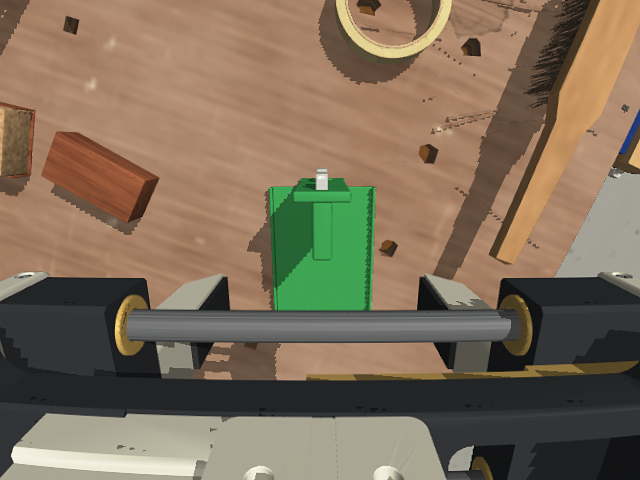

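>>> step_arm --increments "0 0 0 1 0 40 1;0 0 0 1 0 80 1;0 0 0 1 0 105 1;0 0 0 1 0 119 1;0 0 0 1 0 119 1;0 0 0 1 0 119 -1;0 0 0 1 0 119 -1;0 0 0 1 0 119 -1;0 0 0 1 0 119 -1;0 0 0 1 0 119 -1;0 0 0 1 0 119 -1;0 0 0 1 0 119 -1;0 0 0 1 0 119 -1"

```text
time: 3.38
tool_pos: [470.4, -275.0, 86.0]
tcp_rot: [3.142, 0.0, 0.346]
contact_force: [-0.2, -0.0, 0.9]
grip_width: 16.3
```

>>> step_arm --increments "0 0 0 0 0 -5 -1;0 0 0 0 0 -15 -1;0 0 0 0 0 -30 -1;0 0 0 0 0 -55 -1;0 0 0 0 0 -80 -1;0 0 0 0 0 -105 -1;0 0 0 0 0 -125 -1;0 0 0 0 0 -140 -1;0 0 0 0 0 -140 -1;0 0 0 0 0 -140 -1"

```text
time: 4.62
tool_pos: [470.0, -274.8, 225.4]
tcp_rot: [-3.141, 0.001, 0.346]
contact_force: [0.2, 0.9, -3.9]
grip_width: 13.7
```

```bash
python3 - <<'E'
from h import *
w=view("wrist"); o=get_obs();print(o); save("w2.png",w["f"]); s=view("side");save("s2.png",s["f"])
t=view("top");save("t2.png",t["f"])
E
```

```text
{'time': 4.675, 'joint_positions': array([-0.67 ,  0.398,  1.507, -0.   ,  1.239,  0.555]), 'dq': array([ 0.   ,  0.004,  0.   ,  0.   , -0.002,  0.001]), 'tau': array([  0.016, -47.939, -25.461,   0.09 ,  -0.017,   0.   ]), 'tool_pos': array([ 470.031, -274.729,  225.113]), 'tcp_rot': array([-3.14 ,  0.001,  0.346]), 'contact_force': array([-0.569,  0.533, -3.06 ]), 'moment': array([0.02 , 0.042, 0.014]), 'grip_width': 14.046924725356789}
```

View pics/w2.png

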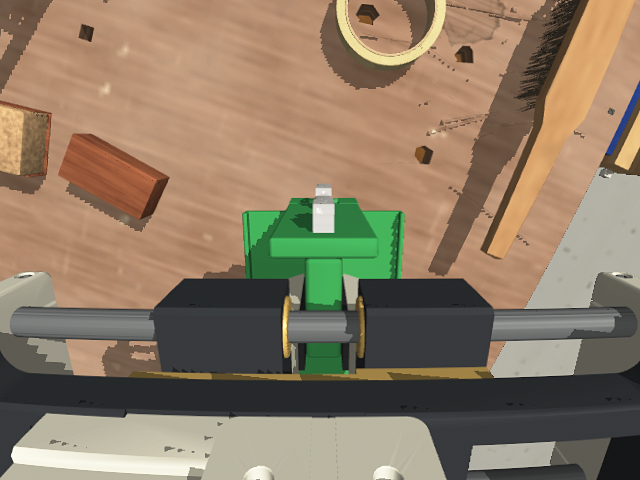

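View pics/s2.png

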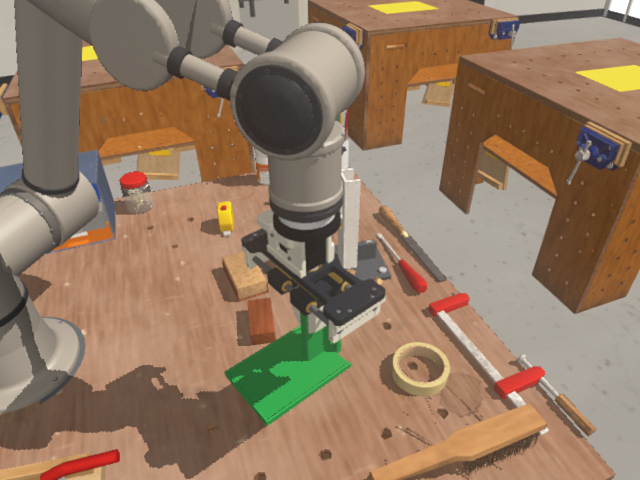

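```bash
python3 - <<'E'
from h import *
w=view("wrist"); o=get_obs()
yaw=.346
A=R.from_euler("xyz",o["tcp_rot"])
rel=lambda q: o["tool_pos"]+A.apply(q)  # tool coords x, y, z(down)
for n,q in dict(bl=(38,-20,-14),br=(38,20,-14),fl=(30,-20,-14),fr=(30,20,-14)).items(): print(n,proj(w,rel(np.array(q,float))))
save("w2c.png",cv2.resize(w["f"][180:280,230:420],None,fx=4,fy=4,interpolation=cv2.INTER_CUBIC))
E
```

```text
bl [[269.054 235.119]]
br [[381.892 235.107]]
fl [[269.957 256.617]]
fr [[380.922 256.602]]
```

View pics/w2c.png

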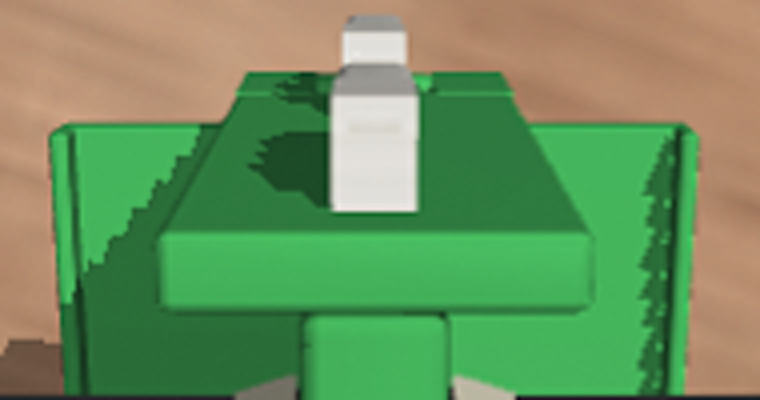

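View pics/t2.png

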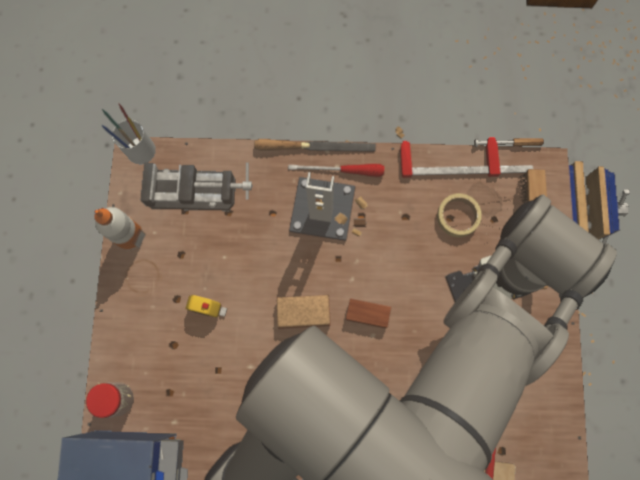

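```bash
python3 - <<'E'
from h import *
# commanded est: start 173.02,-495.69,248.74 yaw .336 + steps
A=Rt(.336); p=np.array([173.02,-495.69,248.74])+A.apply([352.5,-110.3,43.7]); y=.336+.01
p=p+Rt(y).apply([1,0,119-140]); print(p,y)
print(inc(p,y,[547.4,55.4,225],-.137))
E
```

```text
[ 470.382 -274.995  226.04 ] 0.34600000000000003
(array([-0.   , -0.   ,  0.483]), array([ 184.503, -284.695,    1.04 ]))
```

>>> step_arm --increments "0 0 0.03 12 -18 1 -1;0 0 0.08 32 -50 1 -1;0 0 0.14 56 -86 1 -1;0 0 0.21 80 -124 1 -1;0 0 0.28 104 -162 1 -1;0 0 0.35 128 -200 1 -1;0 0 0.41 150 -234 1 -1;0 0 0.45 168 -262 1 -1;0 0 0.475 180 -278 1 -1;0 0 0.483 184.5 -284.7 1 -1;0 0 0.483 184.5 -284.7 1 -1;0 0 0.483 184.5 -284.7 1 -1"

```text
time: 6.32
tool_pos: [547.4, 54.5, 224.9]
tcp_rot: [3.141, 0.0, -0.138]
contact_force: [0.6, 0.8, -3.5]
grip_width: 13.8
```

```bash
python3 - <<'E'
from h import *
w=view("wrist"); o=get_obs();print(o["tool_pos"],o["tcp_rot"]); save("w3.png",w["f"]); s=view("side");save("s3.png",s["f"])
np.savez("w3.npz",**w)
U=np.array([644.5,42,0]);B=Rt(-.137).as_matrix()@np.diag([1,-1,-1])
for q in[(0,24,226),(0,-24,226),(0,7.5,216),(0,-7.5,216),(0,7.5,180),(-35,65,12),(-35,-65,12)]: print(q,proj(w,U+B@np.array(q,float)))
save("s3c.png",cv2.resize(s["f"][150:350,200:420],None,fx=3,fy=3,interpolation=cv2.INTER_CUBIC))
E
```

```text
[547.386  54.443 224.959] [ 3.141  0.    -0.138]
(0, 24, 226) [[252.49   60.748]]
(0, -24, 226) [[388.867  60.572]]
(0, 7.5, 216) [[301.001  66.267]]
(0, -7.5, 216) [[340.644  66.217]]
(0, 7.5, 180) [[305.492  82.262]]
(-35, 65, 12) [[254.362 151.029]]
(-35, -65, 12) [[389.746 150.881]]
```

View pics/w3.png

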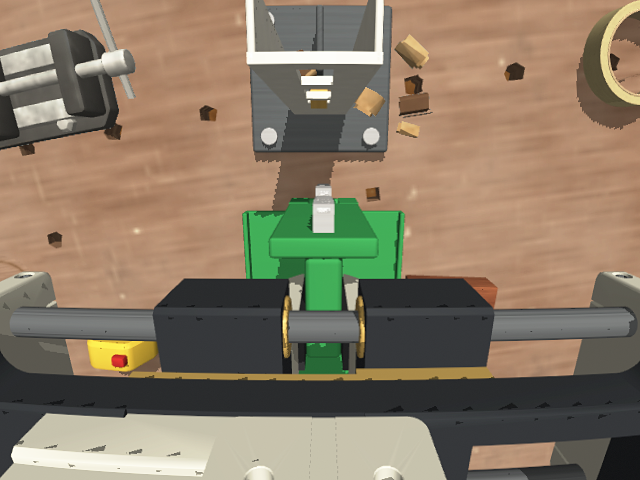

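View pics/s3c.png

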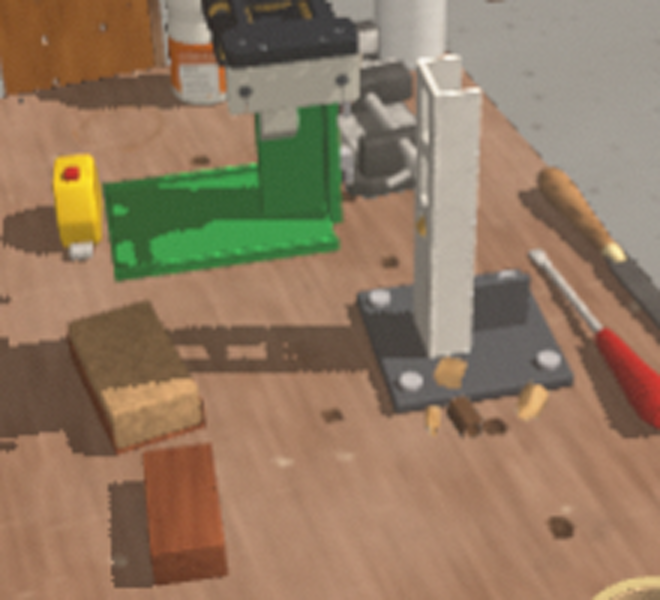

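```bash
python3 - <<'E'
from h import *
w=np.load("w3.npz")
save("w3c.png",cv2.resize(w["f"][0:160,225:415],None,fx=4,fy=4,interpolation=cv2.INTER_CUBIC)[:600])
E
```

```text
(no output)
```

View pics/w3c.png

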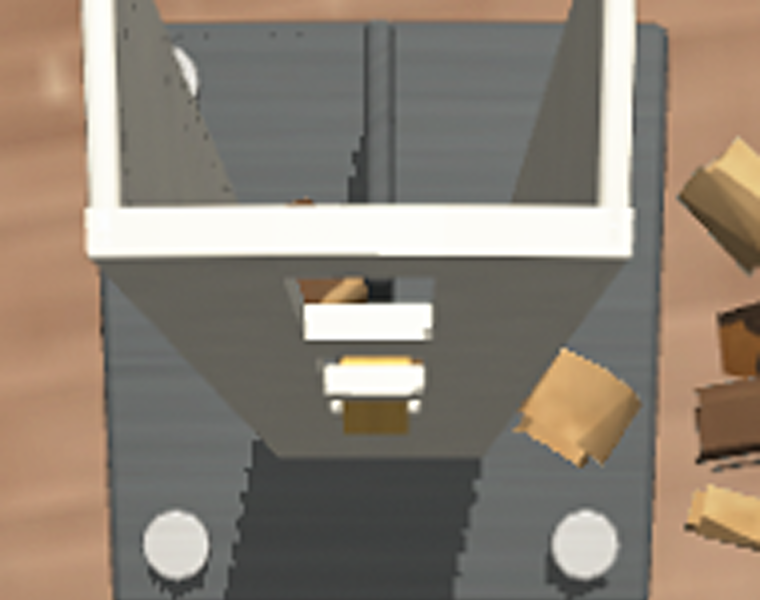

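```bash
python3 - <<'E'
from h import *
w=dict(np.load("w3.npz"))
U=np.array([644.5,42,0]);B=Rt(-.137).as_matrix()@np.diag([1,-1,-1])
o=get_obs(); 
def L(px,z):
    px=np.array(px,float)/4+[225,0]+[-.375,-.375]; return (onz(w,px,z)-U)@B
print("top226",L([(88,257),(632,257)],226))
print("base12",L([(275,457),(483,457)],12))
print("slot high low edge 180 (back lip)",L([(303,305),(433,305),(303,340),(433,340)],180))
print("slot low 130",L([(324,365),(425,365),(324,396),(425,396)],130))
print("foot back12",L([(667,27)],12))
print("tcp",(o["tool_pos"]-U)@B)
t=onz(w,[(270,238),(378.7,238)],225+14); print("flange back top",(t-U)@B)
# hook necks: top-hook back-end top edge
t=onz(w,[(312.5,232.5),(334.5,232.5)],225-80-6+92); print("hook neck top at flange",(t-U)@B)
E
```

```text
top226 [[ -1.009  26.119 226.   ]
 [ -1.123 -21.828 226.   ]]
base12 [[ -1.094  26.821  12.   ]
 [ -1.161 -21.906  12.   ]]
slot high low edge 180 (back lip) [[  2.893   9.901 180.   ]
 [  2.863  -5.539 180.   ]
 [ -1.06    9.955 180.   ]
 [ -1.09   -5.556 180.   ]]
slot low 130 [[  3.006   9.75  130.   ]
 [  2.982  -5.692 130.   ]
 [ -1.523   9.8   130.   ]
 [ -1.548  -5.708 130.   ]]
foot back12 [[ 91.856 -61.904  12.   ]]
tcp [-97.88   -0.879 225.008]
flange back top [[-61.123  18.074 239.   ]
 [-61.169 -20.537 239.   ]]
hook neck top at flange [[-61.126   3.2   231.   ]
 [-61.136  -5.081 231.   ]]
```

```bash
python3 - <<'E'
from h import *
w=dict(np.load("w3.npz"))
U=np.array([643.7,44.2,0]);B=Rt(-.137).as_matrix()@np.diag([1,-1,-1])
for nm,px,z in(("bottom",[(291.6,197.8),(355.4,197.8)],139),("top",[(270,237.9),(378.7,237.9)],239),("hi neck top end z231",[(313,203),(333.5,203)],231),("lo neck top end z181",[(315.5,187),(331.3,187)],181)): print(nm,(onz(w,px,z)-U)@B)
E
```

```text
bottom [[-60.482  16.854 139.   ]
 [-60.525 -23.235 139.   ]]
top [[-59.993  16.002 239.   ]
 [-60.039 -22.605 239.   ]]
hi neck top end z231 [[-48.834   0.85  231.   ]
 [-48.843  -6.702 231.   ]]
lo neck top end z181 [[-48.815   0.925 181.   ]
 [-48.824  -7.055 181.   ]]
```

>>> step_arm --increments "0 0 0 5 -1 8 -1;0 0 0 15 -2.1 16 -1;0 0 0 25 -3.1 21 -1;0 0 0 35 -3.1 21 -1;0 0 0 40 -3.1 21 -1;0 0 0 44 -3.1 21 -1;0 0 0 44 -3.1 21 -1"

```text
time: 7.3
tool_pos: [591.7, 52.4, 204.1]
tcp_rot: [3.142, -0.0, -0.137]
contact_force: [-0.3, 0.5, -3.6]
grip_width: 13.7
```

```bash
python3 - <<'E'
from h import *
w=view("wrist"); o=get_obs();print(o["tool_pos"],o["tcp_rot"],o["contact_force"]); s=view("side")
U=np.array([643.7,44.2,0]);B=Rt(-.137).as_matrix()@np.diag([1,-1,-1])
print((o["tool_pos"]-U)@B)
save("w4c.png",cv2.resize(w["f"][80:280,220:420],None,fx=3,fy=3,interpolation=cv2.INTER_CUBIC))
save("s4c.png",cv2.resize(s["f"][150:300,260:420],None,fx=4,fy=4,interpolation=cv2.INTER_CUBIC))
E
```

```text
[591.46   52.4   204.113] [ 3.142 -0.    -0.137] [ 0.111 -0.3   -3.211]
[-52.871   0.989 204.113]
```

View pics/w4c.png

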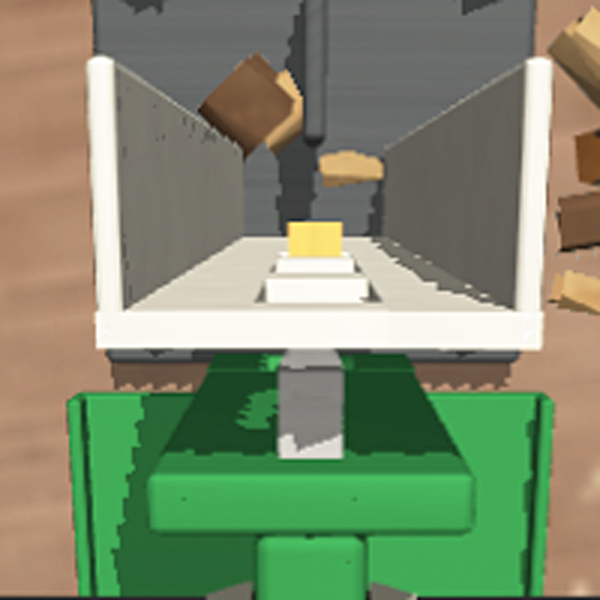

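View pics/s4c.png

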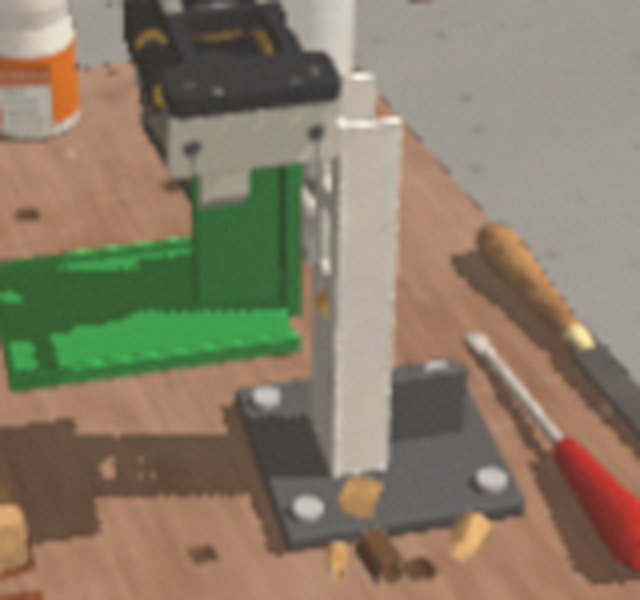

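```bash
python3 - <<'E'
from h import *
w=view("wrist"); o=get_obs()
U=np.array([643.7,44.2,0]);B=Rt(-.137).as_matrix()@np.diag([1,-1,-1])
def L(px,z):
    px=np.array(px,float)/3+[220,80]+[-.333,-.333]; return (onz(w,px,z)-U)@B
print("plate",L([(97,349),(543,349)],226))
print("slot hi",L([(267,278),(366,278)],180))
print("flange",L([(148,474),(473,474)],218))
print("hook",L([(278,459),(343,459)],210))
print("lower flange",L([(209,358),(413,358)],118))
E
```

```text
plate [[ -0.099  24.063 226.   ]
 [ -0.113 -23.935 226.   ]]
slot hi [[  3.886   7.517 180.   ]
 [  3.883  -7.17  180.   ]]
flange [[-16.129  20.366 218.   ]
 [-16.149 -18.178 218.   ]]
hook [[-16.305   5.177 210.   ]
 [-16.309  -2.995 210.   ]]
lower flange [[-17.409  22.33  118.   ]
 [-17.428 -20.482 118.   ]]
```

>>> step_arm --increments "0 0 0 3 1 0 -1;0 0 0 6 1 0 -1;0 0 0 9 1 0 -1;0 0 0 12 1 0 -1;0 0 0 14 1 0 -1;0 0 0 15 1 0 -1;0 0 0 16 1 0 -1;0 0 0 16 1 0 -1"

```text
time: 8.45
tool_pos: [607.3, 49.2, 204.0]
tcp_rot: [3.141, -0.0, -0.137]
contact_force: [-0.4, -0.2, -3.1]
grip_width: 13.5
```

```bash
python3 - <<'E'
from h import *
w=view("wrist"); o=get_obs();print(o["tool_pos"],o["tcp_rot"],o["contact_force"]); s=view("side")
U=np.array([643.7,44.2,0]);B=Rt(-.137).as_matrix()@np.diag([1,-1,-1])
print((o["tool_pos"]-U)@B, B.T@o["contact_force"])
save("w5c.png",cv2.resize(w["f"][80:280,220:420],None,fx=3,fy=3,interpolation=cv2.INTER_CUBIC))
save("s5c.png",cv2.resize(s["f"][150:300,260:420],None,fx=4,fy=4,interpolation=cv2.INTER_CUBIC))
E
```

```text
[607.191  49.201 204.004] [ 3.141  0.    -0.137] [ 0.318  0.12  -3.521]
[-36.85   -0.032 204.004] [ 0.299  0.163 -3.521]
```

View pics/w5c.png

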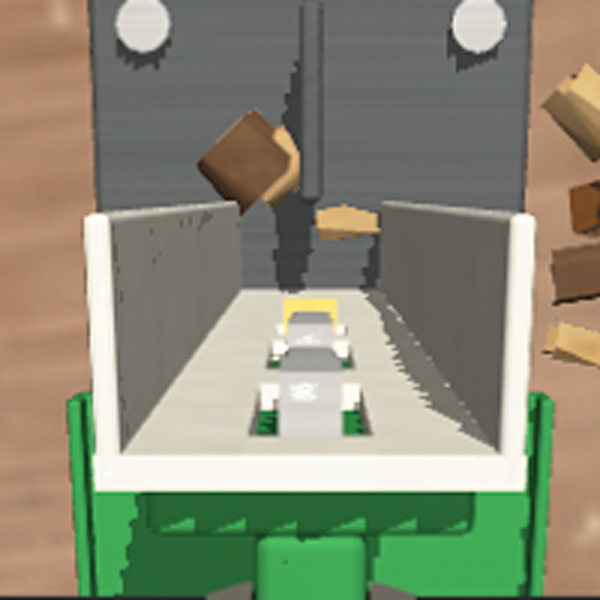

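View pics/s5c.png

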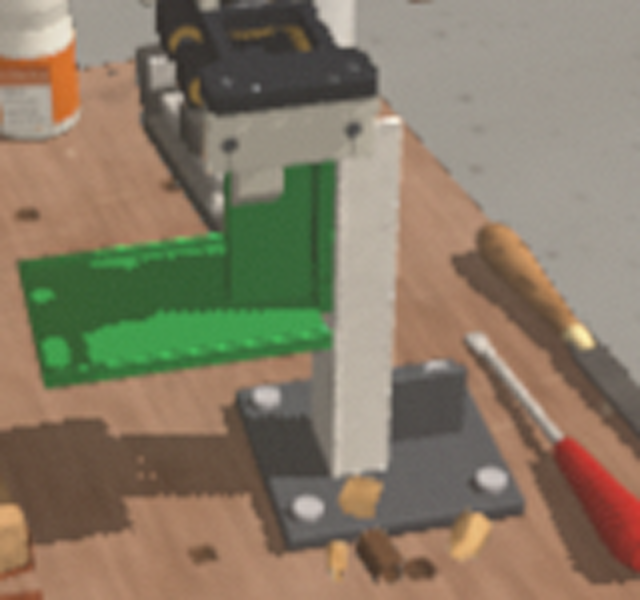

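>>> step_arm --increments "0 0 0 0.5 0 0 -1;0 0 0 1 0 0 -1;0 0 0 1 0 0 -1"

```text
time: 8.93
tool_pos: [607.7, 49.2, 204.0]
tcp_rot: [3.141, 0.001, -0.137]
contact_force: [-3.5, 0.5, -0.9]
grip_width: 13.9
```

```bash
python3 - <<'E'
from h import *
U=np.array([643.7,44.2,0]);B=Rt(-.137).as_matrix()@np.diag([1,-1,-1])
w=view("wrist"); o=get_obs();print((o["tool_pos"]-U)@B, B.T@o["contact_force"],o["moment"])
E
```

```text
[-36.37    0.008 203.98 ] [-5.225  0.155 -1.56 ] [ 0.104  0.671 -0.086]
```

>>> step_arm --increments "0 0 0 -0.5 0 1.5 -1;0 0 0 -0.5 0 3 -1;0 0 0 -0.5 0 4.5 -1;0 0 0 -0.5 0 6 -1;0 0 0 -0.5 0 7.5 -1;0 0 0 -0.5 0 9 -1;0 0 0 -0.5 0 9 -1"

```text
time: 9.85
tool_pos: [607.3, 49.3, 195.9]
tcp_rot: [-3.142, 0.0, -0.137]
contact_force: [-6.9, 1.0, 4.9]
grip_width: 13.9
```

```bash
python3 - <<'E'
from h import *
U=np.array([643.7,44.2,0]);B=Rt(-.137).as_matrix()@np.diag([1,-1,-1])
w=view("wrist"); o=get_obs();print((o["tool_pos"]-U)@B, B.T@o["contact_force"],o["moment"])
save("w6c.png",cv2.resize(w["f"][80:280,220:420],None,fx=3,fy=3,interpolation=cv2.INTER_CUBIC))
E
```

```text
[-36.741   0.102 195.942] [-6.621  0.384  4.859] [0.188 1.323 0.011]
```

View pics/w6c.png

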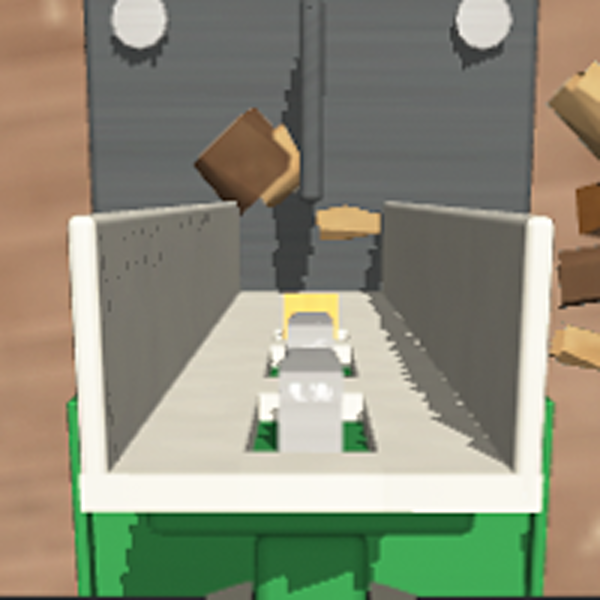

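>>> step_arm --increments "0 0 0 0 0 1.5 -1;0 0 0 0 0 3 -1;0 0 0 0 0 4.5 -1;0 0 0 0 0 6 -1;0 0 0 0 0 7.5 -1;0 0 0 0 0 9 -1;0 0 0 0 0 9 -1"

```text
time: 10.78
tool_pos: [607.7, 49.1, 187.1]
tcp_rot: [3.142, -0.001, -0.137]
contact_force: [-8.2, 0.8, 4.7]
grip_width: 13.9
```

```bash
python3 - <<'E'
from h import *
U=np.array([643.7,44.2,0]);B=Rt(-.137).as_matrix()@np.diag([1,-1,-1])
w=view("wrist"); o=get_obs();print((o["tool_pos"]-U)@B, B.T@o["contact_force"],o["moment"])
save("w7c.png",cv2.resize(w["f"][80:280,220:420],None,fx=3,fy=3,interpolation=cv2.INTER_CUBIC))
E
```

```text
[-36.306  -0.014 187.069] [-9.044 -0.423  5.159] [ 0.071  0.892 -0.004]
```

View pics/w7c.png

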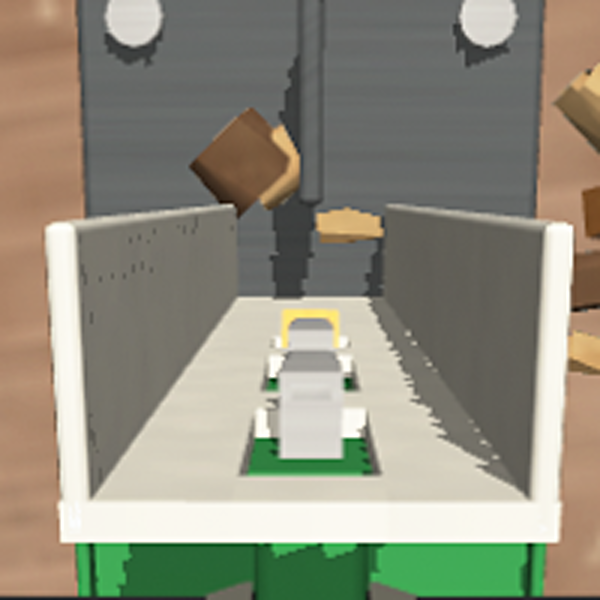

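>>> step_arm --increments "0 0 0 -0.3 0 1 -1;0 0 0 -0.3 0 2 -1;0 0 0 -0.3 0 2.5 -1;0 0 0 -0.3 0 2.5 -1"

```text
time: 11.32
tool_pos: [608.1, 49.1, 186.2]
tcp_rot: [-3.142, -0.004, -0.137]
contact_force: [-9.3, 1.5, 13.3]
grip_width: 13.4
```

```bash
python3 - <<'E'
from h import *
U=np.array([643.7,44.2,0]);B=Rt(-.137).as_matrix()@np.diag([1,-1,-1])
w=view("wrist"); o=get_obs();print((o["tool_pos"]-U)@B, B.T@o["contact_force"],o["moment"])
save("w8c.png",cv2.resize(w["f"][80:280,220:420],None,fx=3,fy=3,interpolation=cv2.INTER_CUBIC))
s=view("side");save("s8c.png",cv2.resize(s["f"][150:300,260:420],None,fx=4,fy=4,interpolation=cv2.INTER_CUBIC))
E
```

```text
[-35.965   0.025 186.207] [-9.801 -1.084 13.133] [ 0.023  1.178 -0.106]
```

View pics/w8c.png

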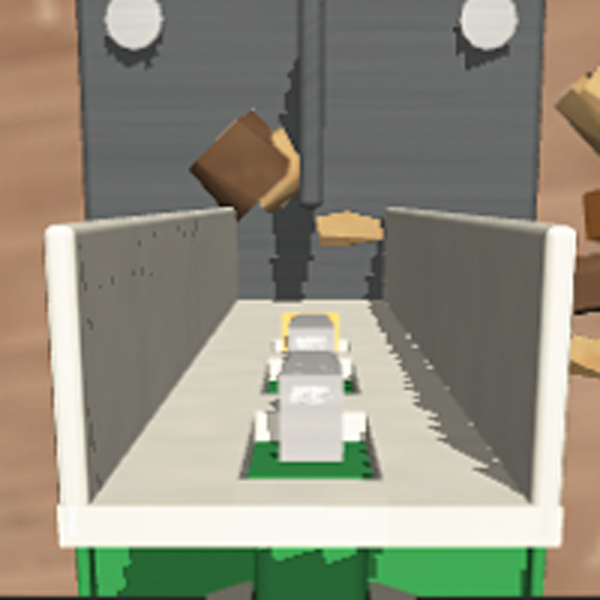

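View pics/s8c.png

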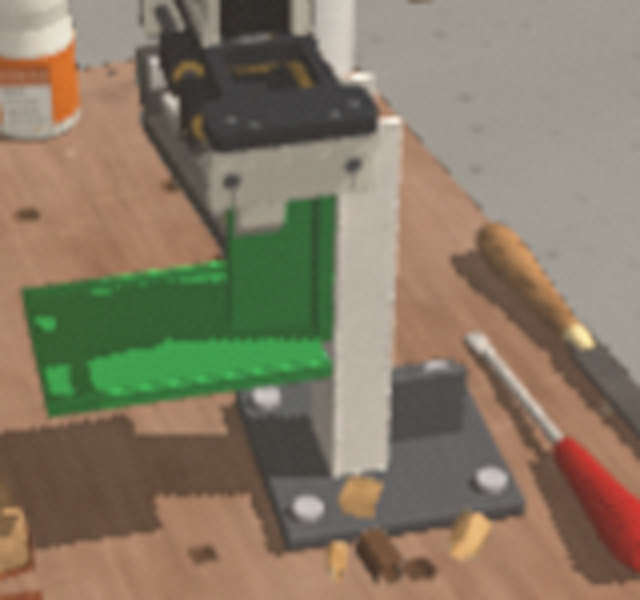

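>>> step_arm --increments "0 0 0 -0.3 0 1 -1;0 0 0 -0.3 0 2 -1;0 0 0 -0.3 0 2 -1"

```text
time: 11.8
tool_pos: [608.0, 49.2, 186.0]
tcp_rot: [-3.141, -0.006, -0.137]
contact_force: [-11.8, 0.5, 22.3]
grip_width: 13.7
```

```bash
python3 - <<'E'
from h import *
U=np.array([643.7,44.2,0]);B=Rt(-.137).as_matrix()@np.diag([1,-1,-1])
w=view("wrist"); o=get_obs();print((o["tool_pos"]-U)@B, B.T@o["contact_force"],o["moment"],o["tcp_rot"])
# brass back top edge from recorded views: (tcp local x,y,z , row in 3x crop)
import copy
c=capture("wrist"); TC=np.array(c["tool_from_camera"])
for nm,l,row in(("w4",(-52.87,1,204.1),222),("w5",(-36.85,0,204),299),("w6",(-36.74,.1,195.94),294),("w7",(-36.3,0,187.07),310),("w8",(-35.97,0,186.2),311)):
    W=np.eye(4);W[:3,:3]=Rt(-.137).as_matrix();W[:3,3]=U+B@np.array(l)
    v=dict(w);v["T"]=np.linalg.inv(W@TC)
    print(nm,(onz(v,[(311/3+220,row/3+80-.33)],115)-U)@B)
save("w9c.png",cv2.resize(w["f"][160:240,290:355],None,fx=8,fy=8,interpolation=cv2.INTER_CUBIC)[:600])
E
```

```text
[-36.026   0.025 186.063] [-11.504  -1.047  22.09 ] [ 0.067  1.806 -0.048] [-3.141 -0.006 -0.137]
w4 [[ 10.482   0.726 115.   ]]
w5 [[ 10.714  -0.277 115.   ]]
w6 [[ 12.598  -0.161 115.   ]]
w7 [[ 10.758  -0.243 115.   ]]
w8 [[ 10.987  -0.242 115.   ]]
```

View pics/w9c.png

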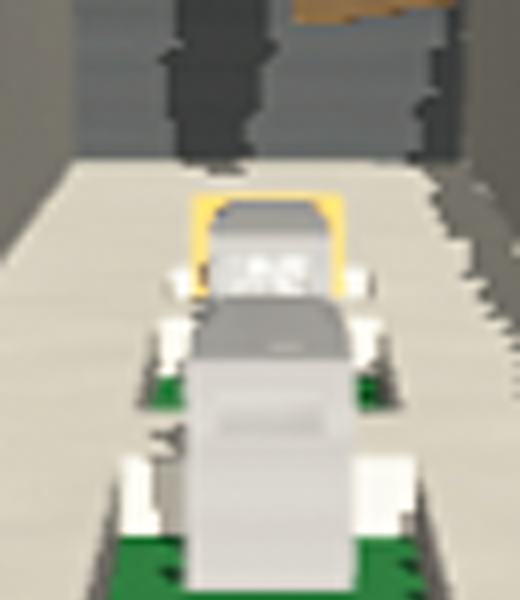

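>>> step_arm --increments "0 0 0 0 0 -2 -1;0 0 0 0 0 -4 -1;0 0 0 0 0 -6 -1;0 0 0 0 0 -6.5 -1;0 0 0 0 0 -6.5 -1"

```text
time: 12.52
tool_pos: [607.3, 49.1, 187.5]
tcp_rot: [3.141, 0.0, -0.137]
contact_force: [-0.6, 0.2, -3.2]
grip_width: 13.8
```

```bash
python3 - <<'E'
from h import *
U=np.array([643.7,44.2,0]);B=Rt(-.137).as_matrix()@np.diag([1,-1,-1])
o=get_obs();print((o["tool_pos"]-U)@B, B.T@o["contact_force"],o["moment"],o["tcp_rot"])
E
```

```text
[-36.779  -0.081 187.533] [-0.592  0.124 -3.24 ] [0.032 0.048 0.018] [ 3.141  0.    -0.137]
```

>>> step_arm --increments "0 0 0 0 0 -0.7 -1;0 0 0 0 0 -1.4 -1;0 0 0 0 0 -2 -1;0 0 0 0 0 -2 -1"

```text
time: 13.02
tool_pos: [606.6, 49.2, 189.0]
tcp_rot: [3.141, 0.002, -0.137]
contact_force: [1.3, 0.1, -12.6]
grip_width: 14.0
```

```bash
python3 - <<'E'
from h import *
U=np.array([643.7,44.2,0]);B=Rt(-.137).as_matrix()@np.diag([1,-1,-1])
w=view("wrist"); o=get_obs();print((o["tool_pos"]-U)@B, B.T@o["contact_force"],o["moment"],o["tcp_rot"])
save("w10c.png",cv2.resize(w["f"][160:240,290:355],None,fx=8,fy=8,interpolation=cv2.INTER_CUBIC)[:600])
E
```

```text
[-37.395  -0.085 189.006] [  1.571   0.407 -12.765] [ 0.038  0.262 -0.057] [ 3.141  0.002 -0.137]
```

View pics/w10c.png

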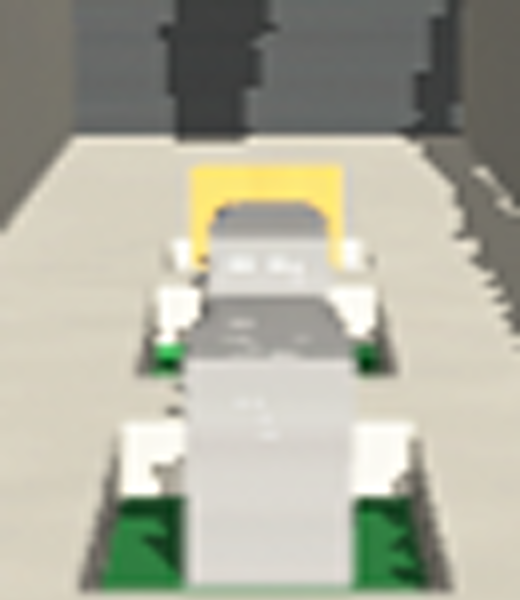

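>>> step_arm --increments "0 0 0 0.5 0 2 -1;0 0 0 0.5 0 4 -1;0 0 0 0.5 0 6 -1;0 0 0 0.5 0 6 -1;0 0 0 0.5 0 4 -1;0 0 0 0.5 0 4 0;0 0 0 0.5 0 4 0;0 0 0 0.5 0 4 0;0 0 0 0.5 0 4 0;0 0 0 0.5 0 4 0"

```text
time: 14.32
tool_pos: [607.7, 49.1, 186.0]
tcp_rot: [3.142, -0.0, -0.137]
contact_force: [-0.2, -0.6, 0.4]
grip_width: 46.0
```

>>> step_arm --increments "0 0 0 0 0 -10 0;0 0 0 0 0 -30 0;0 0 0 0 0 -60 0;0 0 0 0 0 -95 0;0 0 0 0 0 -120 0;0 0 0 0 0 -120 0"

```text
time: 15.08
tool_pos: [608.4, 49.1, 308.7]
tcp_rot: [-3.141, -0.005, -0.137]
contact_force: [0.2, -0.1, 0.0]
grip_width: 46.1
```

```bash
python3 - <<'E'
from h import *
w=view("wrist"); o=get_obs();print(o["tool_pos"],o["contact_force"],o["tcp_rot"],o["time"])
save("w11.png",w["f"]);s=view("side");save("s11.png",s["f"]);t=view("top");save("t11.png",t["f"]); np.savez("w11.npz",**w)
E
```

```text
[607.796  49.155 306.682] [ 0.918 -0.646 -0.92 ] [-3.142 -0.002 -0.137] 15.125
```

View pics/w11.png

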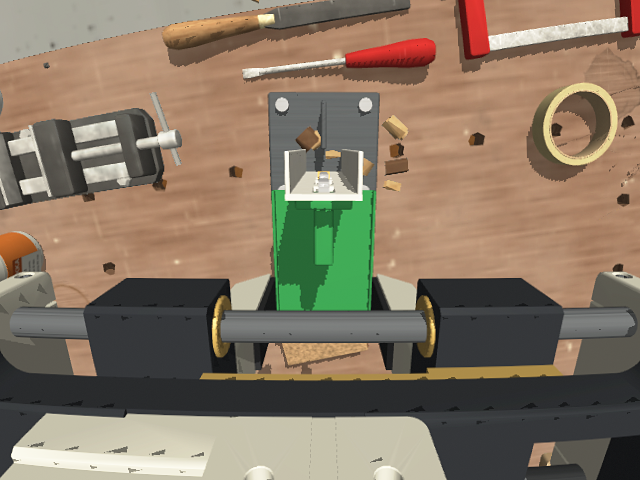

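View pics/s11.png

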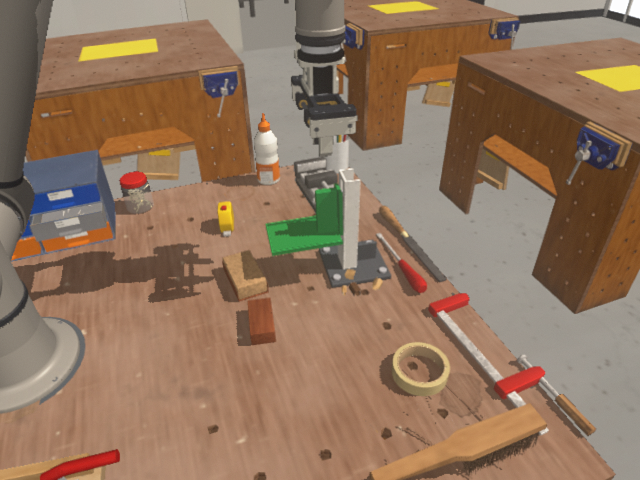

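View pics/t11.png

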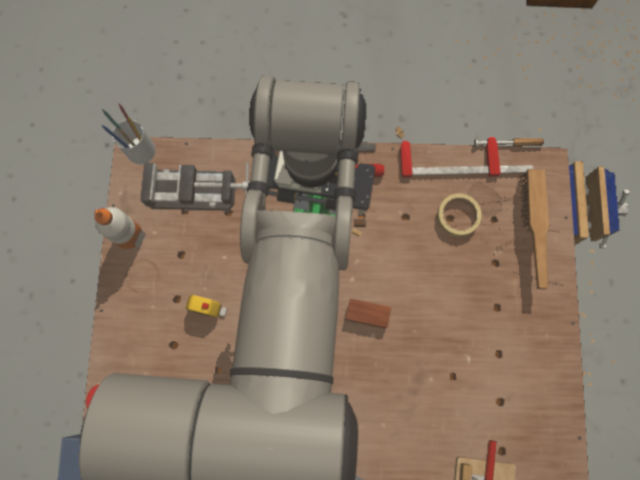

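```bash
python3 - <<'E'
from h import *
t=view("top")
px=np.array([(180,118),(395,178),(150,240),(368,297)],float)/8+[170,280]-.44
a=onz(t,px,60); print(a); print(a.mean(0))
for i,j in((0,1),(2,3)): d=a[i]-a[j]; print(np.arctan2(d[1],d[0]))
U=np.array([643.7,44.2,0]);B=Rt(-.137).as_matrix()@np.diag([1,-1,-1])
w=dict(np.load("w11.npz"))
print("tray z110",(onz(w,[(275,191),(373.5,191)],110)-U)@B)
A=Rt(.336); p=np.array([173.02,-495.69,248.74])+A.apply([352.5,-110.3,43.7])
p=p+Rt(.346).apply([1,0,-21]); p=p+Rt(.346).apply([184.5,-284.7,1]); y=-.137
p=p+Rt(y).apply([44,-3.1,21])+Rt(y).apply([16+1-.5-.3-.3+.5,1,9+9+2.5+2-6.5-2+4-120]); print("cmd",p)
c=a.mean(0)
for yaw in (1.3,): print(inc(p,y,[c[0],c[1],200],yaw))
E
```

```text
[[464.165 303.227  60.   ]
 [450.09  245.984  60.   ]
 [432.095 308.544  60.   ]
 [419.007 250.877  60.   ]]
[441.339 277.158  60.   ]
1.3297059987303035
1.3476200080088319
tray z110 [[ -8.312  45.661 110.   ]
 [ -8.342 -47.447 110.   ]]
cmd [607.516  49.235 306.04 ]
(array([ 0.   ,  0.   , -1.437]), array([-195.748, -203.092,  106.04 ]))
```

>>> step_arm --increments "0 0 -0.05 -15 -12 0 0.2;0 0 -0.15 -40 -35 2 0.2;0 0 -0.3 -65 -65 10 0.2;0 0 -0.45 -90 -90 25 0.2;0 0 -0.6 -110 -115 40 0.2;0 0 -0.75 -130 -135 55 0.2;0 0 -0.9 -150 -155 70 0.2;0 0 -1.05 -165 -172 84 0.2;0 0 -1.2 -180 -187 95 0.2;0 0 -1.34 -190 -197 103 0.2;0 0 -1.44 -195.7 -203 106 0.2;0 0 -1.476 -195.7 -203 106 0.2;0 0 -1.476 -195.7 -203 106 0.2"

```text
time: 16.9
tool_pos: [441.6, 276.7, 199.6]
tcp_rot: [-3.141, 0.001, 1.338]
contact_force: [-0.6, -0.6, 0.3]
grip_width: 55.3
```

```bash
python3 - <<'E'
from h import *
w=view("wrist"); o=get_obs();print(o["tool_pos"],o["contact_force"],o["tcp_rot"],o["time"])
save("w12.png",w["f"]);np.savez("w12.npz",**w)
t=view("top");save("t12.png",t["f"])
E
```

```text
[441.717 276.68  199.801] [-0.339 -0.059  0.193] [-3.141  0.     1.337] 16.95
```

View pics/w12.png

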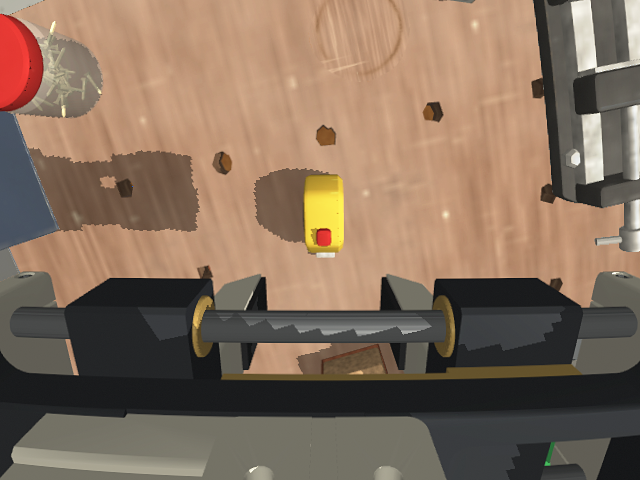

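View pics/t12.png

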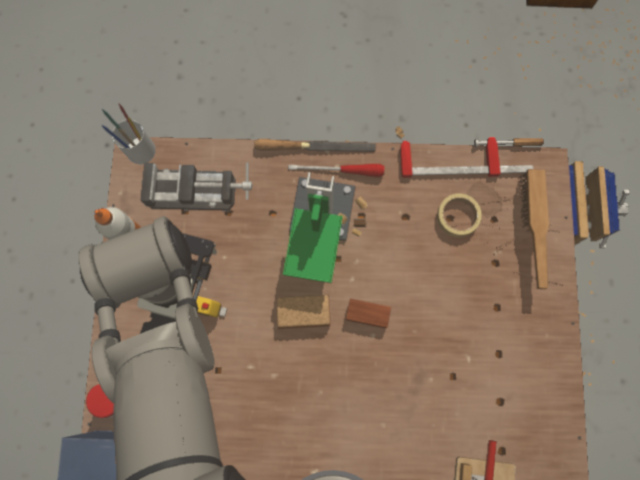

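```bash
python3 - <<'E'
from h import *
w=dict(np.load("w12.npz"))
save("w12c.png",cv2.resize(w["f"][160:270,280:370],None,fx=5,fy=5,interpolation=cv2.INTER_CUBIC))
hsv=cv2.cvtColor(w["f"],cv2.COLOR_BGR2HSV);m=cv2.inRange(hsv,(20,120,80),(34,255,255));m[262:]=0
c=max(cv2.findContours(m,0,2)[0],key=cv2.contourArea);print(cv2.boundingRect(c),cv2.minAreaRect(c))
E
```

```text
(303, 174, 41, 79) ((323.0, 213.0), (78.0, 40.0), 90.0)
```

View pics/w12c.png

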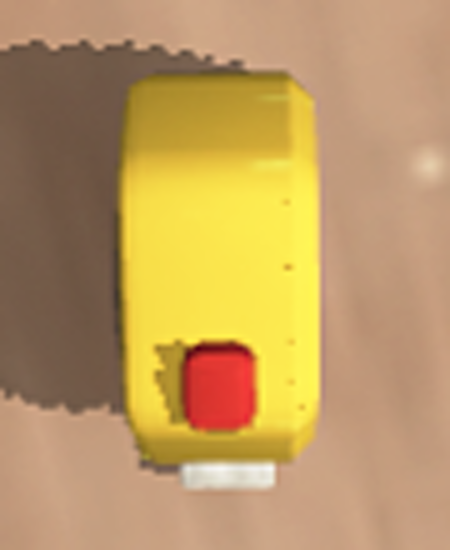

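```bash
python3 - <<'E'
from h import *
w=dict(np.load("w12.npz"))
A=Rt(1.338)
for z in(30,45,60): print(z,A.inv().apply(onz(w,[(324,174.5),(324,252.4),(303.5,213),(344,213)],z)-[441.65,276.7,200]))
E
```

```text
30 [[ 45.335  -1.027 170.   ]
 [-24.062  -1.029 170.   ]
 [ 12.008 -18.969 170.   ]
 [ 11.998  16.472 170.   ]]
45 [[ 46.565  -1.036 155.   ]
 [-19.419  -1.038 155.   ]
 [ 14.877 -18.096 155.   ]
 [ 14.868  15.602 155.   ]]
60 [[ 47.796  -1.045 140.   ]
 [-14.777  -1.047 140.   ]
 [ 17.746 -17.223 140.   ]
 [ 17.737  14.733 140.   ]]
```

>>> step_arm --increments "0 0 0 4 -0.6 40 0.2;0 0 0 8 -1.2 80 0.2;0 0 0 10.6 -1.2 115 0.2;0 0 0 10.6 -1.2 138 0.2;0 0 0 10.6 -1.2 150 0.2;0 0 0 10.6 -1.2 150 0.2;0 0 0 10.6 -1.2 150 -1;0 0 0 10.6 -1.2 150 -1;0 0 0 10.6 -1.2 150 -1;0 0 0 10.6 -1.2 150 -1;0 0 0 10.6 -1.2 150 -1"

```text
time: 18.38
tool_pos: [443.4, 287.8, 50.8]
tcp_rot: [3.14, -0.001, 1.339]
contact_force: [0.7, -1.1, 6.1]
grip_width: 31.8
```

>>> step_arm --increments "0 0 0 0 0 -5 -1;0 0 0 0 0 -20 -1;0 0 0 0 0 -45 -1;0 0 0 0 0 -80 -1;0 0 0 0 0 -115 -1;0 0 0 0 0 -145 -1;0 0 0 0 0 -160 -1;0 0 0 0 0 -160 -1"

```text
time: 19.38
tool_pos: [443.0, 287.7, 210.7]
tcp_rot: [3.14, -0.001, 1.339]
contact_force: [-0.2, 1.0, -2.7]
grip_width: 31.9
```

```bash
python3 - <<'E'
from h import *
w=view("wrist"); o=get_obs();print(o["tool_pos"],o["contact_force"],o["tcp_rot"],o["time"],o["moment"])
save("w13.png",w["f"]);np.savez("w13.npz",**w)
s=view("side");save("s13.png",s["f"])
U=np.array([643.7,44.2,0]);B=Rt(-.137).as_matrix()@np.diag([1,-1,-1])
p=np.array([607.516,49.235,306.04])+Rt(-.137).apply([-195.7,-203,106])+Rt(-.137-(-1.476)).apply([10.6,-1.2,-10]); y=1.339
print("cmd",p)
q=U+B@np.array([-101,0,210.]); print("target",q, inc(p,y,q,-.137))
E
```

```text
[442.46  287.449 209.577] [-0.449  0.463 -2.545] [-3.141  0.     1.339] 19.425 [-0.012  0.008  0.015]
cmd [442.641 287.652 210.04 ]
target [543.646  57.994 210.   ] (array([-0.   , -0.   ,  1.476]), array([-200.313,  151.063,    0.04 ]))
```

View pics/w13.png

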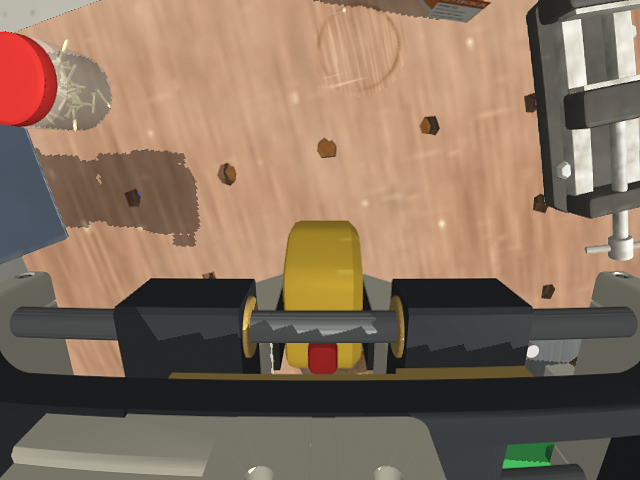

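View pics/s13.png

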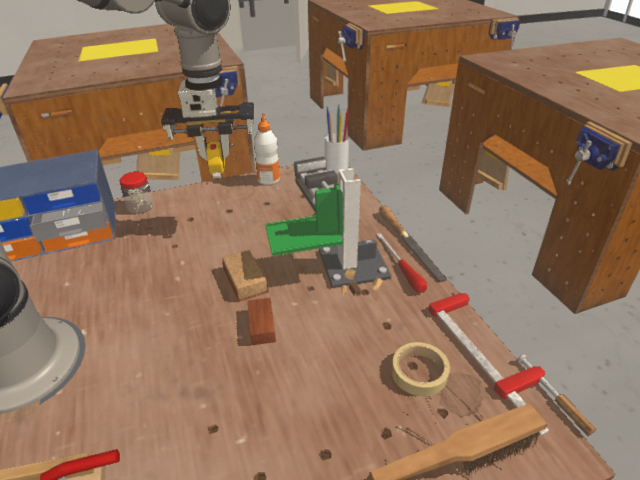

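>>> step_arm --increments "0 0 0.1 -8 6 -8 -1;0 0 0.25 -25 19 -20 -1;0 0 0.42 -46 35 -28 -1;0 0 0.6 -68 51 -30 -1;0 0 0.78 -90 68 -30 -1;0 0 0.96 -112 84 -30 -1;0 0 1.14 -134 101 -30 -1;0 0 1.3 -155 117 -30 -1;0 0 1.42 -175 132 -30 -1;0 0 1.476 -190 143 -30 -1;0 0 1.476 -200.3 151 -30 -1;0 0 1.476 -200.3 151 -30 -1;0 0 1.476 -200.3 151 -30 -1"

```text
time: 21.1
tool_pos: [543.4, 58.6, 239.9]
tcp_rot: [-3.141, 0.001, -0.136]
contact_force: [-0.0, 1.6, -2.0]
grip_width: 32.0
```

```bash
python3 - <<'E'
from h import *
w=view("wrist"); o=get_obs();print(o["tool_pos"],o["contact_force"],o["tcp_rot"],o["time"],o["moment"])
U=np.array([643.7,44.2,0]);B=Rt(-.137).as_matrix()@np.diag([1,-1,-1])
print((o["tool_pos"]-U)@B)
save("w14.png",w["f"]);np.savez("w14.npz",**w)
s=view("side");save("s14.png",cv2.resize(s["f"][120:300,200:420],None,fx=3.2,fy=3.2,interpolation=cv2.INTER_CUBIC))
E
```

```text
[543.393  58.624 239.965] [ 0.265 -0.08  -2.882] [-3.141  0.    -0.136] 21.15 [0.055 0.054 0.03 ]
[-101.337    0.59   239.965]
```

View pics/w14.png

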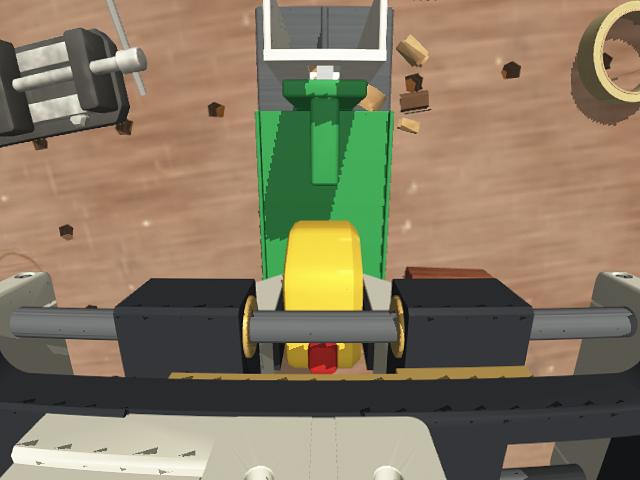

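View pics/s14.png

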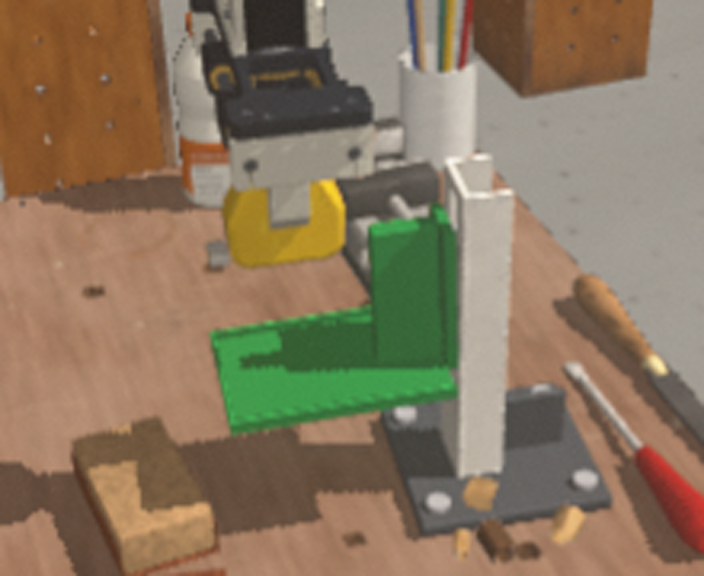

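```bash
python3 - <<'E'
from h import *
w=dict(np.load("w14.npz"))
U=np.array([643.7,44.2,0]);B=Rt(-.137).as_matrix()@np.diag([1,-1,-1])
print("tape far end",(onz(w,[(323,221)],240-20)-U)@B,(onz(w,[(323,221)],240-5)-U)@B)
print("tape sides at z~250",(onz(w,[(284,290),(363,290)],240)-U)@B)
print("tray z110 corners",(onz(w,[(256,112),(393,112)],110)-U)@B)
print("web top front z200",(onz(w,[(311,184),(337,184)],200)-U)@B)
print("flange top back z200",(onz(w,[(282,80),(367,80)],200)-U)@B)
E
```

```text
tape far end [[-65.676   0.727 220.   ]] [[-62.445   0.728 235.   ]]
tape sides at z~250 [[-90.459  16.806 240.   ]
 [-90.436 -15.807 240.   ]]
tray z110 corners [[ -9.723  48.637 110.   ]
 [ -9.62  -49.232 110.   ]]
web top front z200 [[-51.353   6.652 200.   ]
 [-51.342  -6.158 200.   ]]
flange top back z200 [[ -3.172  19.761 200.   ]
 [ -3.128 -19.602 200.   ]]
```

>>> step_arm --increments "0 0 0 3 0 15 -1;0 0 0 7 0 35 -1;0 0 0 7 0 55 -1;0 0 0 7 0 70 -1;0 0 0 7 0 78 -1;0 0 0 7 0 81 -1;0 0 0 7 0 81 -1"

```text
time: 22.08
tool_pos: [550.9, 57.0, 159.3]
tcp_rot: [3.142, -0.001, -0.137]
contact_force: [0.2, -0.3, -3.1]
grip_width: 31.8
```

```bash
python3 - <<'E'
from h import *
w=view("wrist"); o=get_obs();print(o["tool_pos"],o["contact_force"],o["tcp_rot"],o["time"],o["moment"])
save("w15.png",w["f"])
s=view("side");save("s15.png",cv2.resize(s["f"][150:300,240:400],None,fx=4,fy=4,interpolation=cv2.INTER_CUBIC))
E
```

```text
[550.959  56.995 159.493] [ 0.161  0.328 -3.624] [-3.142 -0.001 -0.137] 22.125 [ 0.028  0.049 -0.04 ]
```

View pics/s15.png

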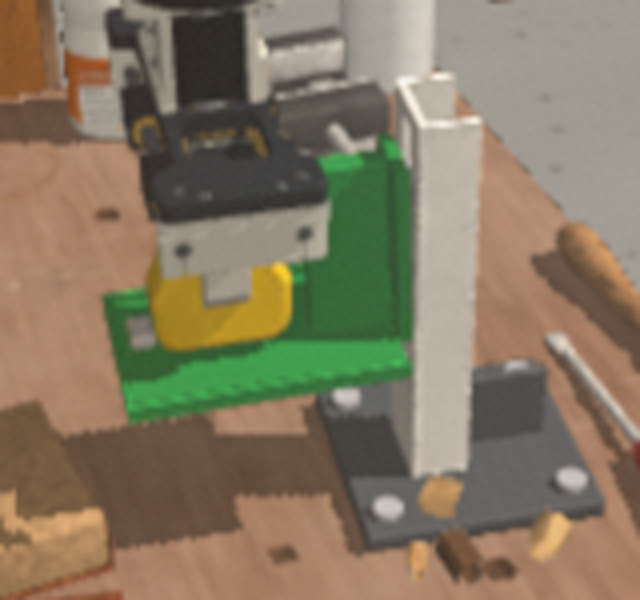

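View pics/w15.png

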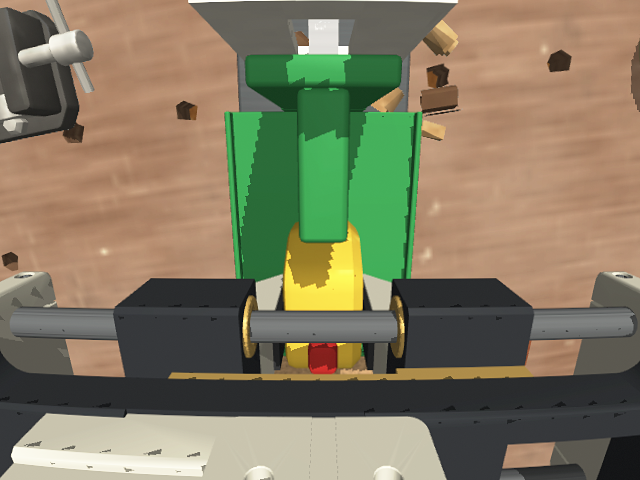

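>>> step_arm --increments "0 0 0 0 0 1.5 -1;0 0 0 0 0 3 -1;0 0 0 0 0 4 -1;0 0 0 0 0 4.5 -1;0 0 0 0 0 4.5 -1"

```text
time: 22.8
tool_pos: [550.6, 57.0, 154.4]
tcp_rot: [3.142, 0.0, -0.137]
contact_force: [0.1, -0.0, -2.4]
grip_width: 31.9
```

```bash
python3 - <<'E'
from h import *
o=get_obs();print(o["tool_pos"],o["contact_force"],o["tcp_rot"],o["time"],o["moment"])
E
```

```text
[550.623  56.977 154.443] [ 0.142 -0.007 -2.423] [ 3.142  0.    -0.137] 22.8 [ 0.076  0.06  -0.068]
```

>>> step_arm --increments "0 0 0 0 0 0.5 -1;0 0 0 0 0 1 -1;0 0 0 0 0 1 -1"

```text
time: 23.18
tool_pos: [550.6, 57.0, 153.5]
tcp_rot: [3.142, 0.0, -0.137]
contact_force: [0.7, 0.1, -2.9]
grip_width: 32.2
```

>>> step_arm --increments "0 0 0 0 0 0.5 -1;0 0 0 0 0 1 -1;0 0 0 0 0 1 -1"

```text
time: 23.55
tool_pos: [550.7, 57.0, 152.7]
tcp_rot: [3.142, -0.0, -0.137]
contact_force: [-1.2, -0.1, -1.0]
grip_width: 32.0
```

```bash
python3 - <<'E'
from h import *
o=get_obs();print(o["tool_pos"],o["contact_force"],o["time"],o["moment"])
s=view("side");save("s16.png",cv2.resize(s["f"][180:270,250:370],None,fx=6,fy=6,interpolation=cv2.INTER_CUBIC))
E
```

```text
[550.67   57.003 152.701] [-1.212 -0.093 -0.977] 23.55 [ 0.009  0.152 -0.035]
```

View pics/s16.png

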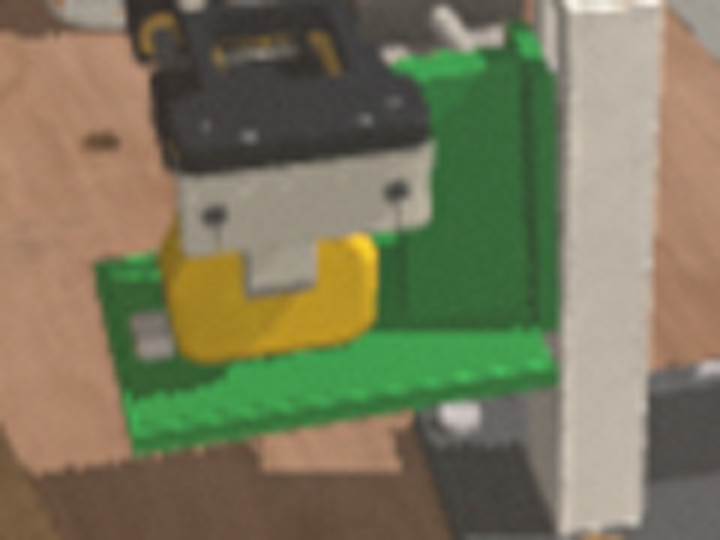

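>>> step_arm --increments "0 0 0 0 0 0.5 -1;0 0 0 0 0 0.5 -1"

```text
time: 23.85
tool_pos: [550.7, 57.0, 152.5]
tcp_rot: [3.142, -0.001, -0.137]
contact_force: [-3.2, 0.4, 4.3]
grip_width: 31.9
```

Seated. Release gently (partial opening), then lift.

>>> step_arm --increments "0 0 0 0 0 0 -0.1;0 0 0 0 0 0 -0.1;0 0 0 0 0 0 -0.1;0 0 0 0 0 0 -0.1;0 0 0 0 0 0 -0.1"

```text
time: 24.48
tool_pos: [550.6, 57.0, 151.9]
tcp_rot: [3.142, 0.0, -0.137]
contact_force: [-0.7, -0.2, 0.1]
grip_width: 41.0
```

>>> step_arm --increments "0 0 0 0 0 -3 -0.1;0 0 0 0 0 -10 -0.1;0 0 0 0 0 -25 -0.1;0 0 0 0 0 -50 -0.1;0 0 0 -5 0 -85 -0.1;0 0 0 -20 0 -115 -0.1;0 0 0 -40 0 -130 -0.1;0 0 0 -60 0 -140 -0.1;0 0 0 -80 0 -140 -0.1;0 0 0 -80 0 -140 -0.1"

```text
time: 25.72
tool_pos: [470.8, 68.1, 293.5]
tcp_rot: [-3.141, -0.002, -0.137]
contact_force: [0.1, -0.8, 0.7]
grip_width: 41.3
```

```bash
python3 - <<'E'
from h import *
w=view("wrist"); o=get_obs();print(o["tool_pos"],o["contact_force"],o["tcp_rot"],o["time"],o["grip_width"])
save("w17.png",w["f"]);np.savez("w17.npz",**w)
s=view("side");save("s17.png",cv2.resize(s["f"][150:300,240:400],None,fx=4,fy=4,interpolation=cv2.INTER_CUBIC))
t=view("top");save("t17.png",t["f"])
E
```

```text
[471.561  67.984 293.172] [0.523 0.16  0.624] [-3.141 -0.002 -0.137] 25.775 41.52660816345468
```

View pics/w17.png

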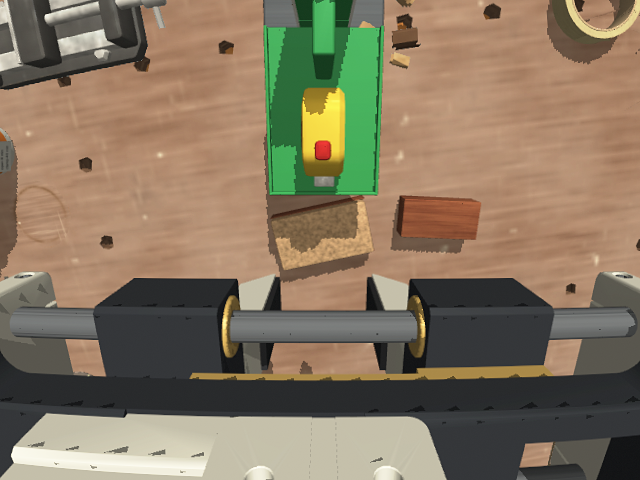

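View pics/s17.png

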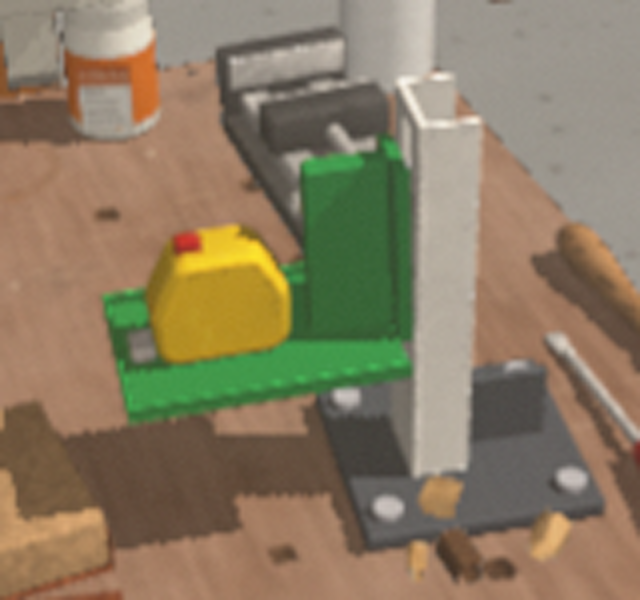

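```bash
python3 - <<'E'
from h import *
U=np.array([643.7,44.2,0]);B=Rt(-.137).as_matrix()@np.diag([1,-1,-1])
w=dict(np.load("w17.npz"));s=view("side")
pts=dict(trayFL10=(-150,50,110),trayFR10=(-150,-50,110),trayFRbot=(-150,-50,100),trayBR=(-10,-50,100),webFtopR=(-50,-7,200),flTopR=(-8,-20,200),tape_far=(-59.5,0,134),tape_near=(-129,0,134))
im=s["f"].copy()
for n,q in pts.items():
    P=U+B@np.array(q,float); a=proj(s,P)[0]; print(n,"side",a,"wrist",proj(w,P)[0]); 
    k=np.round(a).astype(int); im[k[1],k[0]]=(0,0,255)
save("s18.png",cv2.resize(im[170:290,245:385],None,fx=5,fy=5,interpolation=cv2.INTER_NEAREST))
print("tray front in wrist z110",(onz(w,[(268,194),(379,194)],110)-U)@B,"tape ends z134",(onz(w,[(323,88.5),(323,176)],134)-U)@B,"sides z164",(onz(w,[(302.5,130),(345,130)],164)-U)@B)
E
```

```text
trayFL10 side [264.04 221.57] wrist [268.043 195.372]
trayFR10 side [270.451 250.561] wrist [378.551 195.37 ]
trayFRbot side [270.847 254.634] wrist [376.924 193.886]
trayBR side [341.299 244.376] wrist [382.151  30.334]
webFtopR side [315.969 192.292] wrist [335.189  49.446]
flTopR side [339.066 193.01 ] wrist [358.093 -26.877]
tape_far side [311.193 219.505] wrist [323.339  84.382]
tape_near side [276.698 224.211] wrist [323.327 173.919]
tray front in wrist z110 [[-148.755   49.992  110.   ]
 [-148.756  -50.36   110.   ]] tape ends z134 [[ -62.562    0.265  134.   ]
 [-130.7      0.269  134.   ]] sides z164 [[-95.263  15.023 164.   ]
 [-95.259 -15.572 164.   ]]
```

View pics/s18.png

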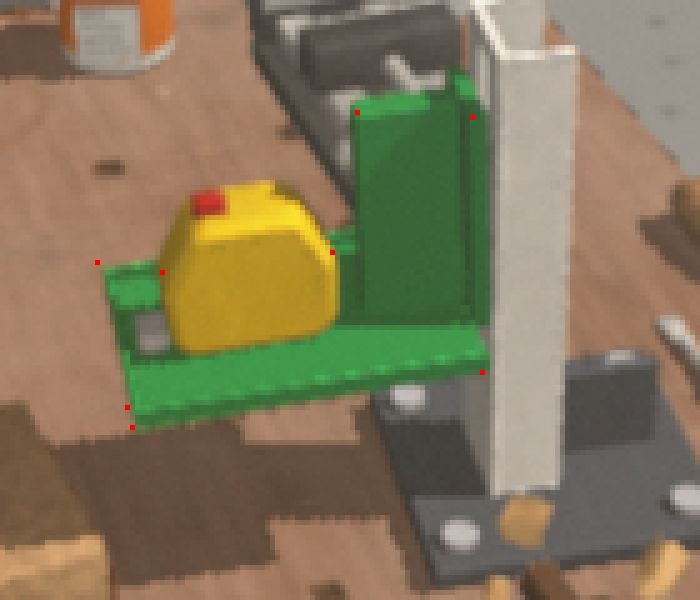

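```bash
python3 - <<'E'
from plant import close_job
print(close_job())
E
```

```text
the job is handed in; nothing more can be done
None
```

The green bracket is hooked in, pressed home and locked, and the tape measure stands upright on its tray. I handed the job in at about 26 s of the 72 s; no verdict was reported.

- **Locking:** Pressing down, the bracket stopped at the height expected for home and held there under about 22 N. The brass catch had moved back to its fully-out position in the wrist picture. A lift of about 9 N beyond the bracket's weight was then held, with about 2–3 mm of vertical play. I pressed it down again before letting go.
- **Tape measure:** In the last pictures its centre is about 2 mm from the tray's centre along the shelf and within 1 mm across. It looks upright and sits inside the lips. The gripper is clear of everything.
- **Bystanders:** The pictures show the sanding block, offcut and tape roll untouched.

**Small disagreements:** The top of the flange measured about 2–3 mm out from the plate, which fits a slight lean within the hooks' play and is within tolerance. The final side view matched the projected home pose to about 1–2 pixels (roughly 2 mm). The tray floor also felt about 2 mm lower than calculated when I set the tape measure down. I did not take a close-up of the catch after placing the tape measure.

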